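# Feel the open wells, clear the leftover chalk and put the last two balls in the ball tray

## Task

Put the two pool balls still lying on the cloth away into the two open wells of the wooden ball tray. One of these wells has a worn chalk left in it: before any ball goes in, feel down into both open wells with the fingertips, down to the felt pad or the chalk, then lift the leftover chalk out and lay it in the chalk dish. Then lower each ball into a well of its own, holding it until it rests there rather than dropping it, so that it sits fully home and still, and do not disturb the other balls, the fresh chalks, the brush or the cue shaft.

Things in the scene. Friction and masses are not known exactly. Their poses are not given: they have to be found in the camera images.
- tray: dark wooden ball tray, fixed, 90 (x) by 372 (y) by 34 mm high; origin under its centre on the cloth, z up. Five round wells, 50 mm wide, 20 mm deep to a felt pad, in a row along y, 72 mm apart, the middle one at the origin. Through each well a finger slot 34 mm wide, as deep as the well, runs along x right across the tray, open at both edges: fingers closing along x reach the pad
- pad_a: grey round felt pad (hard, 47 mm diameter, 3 mm thick) fixed in the bottom of one of the five wells, which well differs from start to start; origin at the centre of its underside, 11 mm above the cloth, so its top is 14 mm above the cloth and 20 mm below the tray's top
- pad_b: grey round felt pad (hard, 47 mm diameter, 3 mm thick) fixed in the bottom of one of the five wells, which well differs from start to start; origin at the centre of its underside, 11 mm above the cloth, so its top is 14 mm above the cloth and 20 mm below the tray's top
- pad_c: grey round felt pad (hard, 47 mm diameter, 3 mm thick) fixed in the bottom of one of the five wells, which well differs from start to start; origin at the centre of its underside, 11 mm above the cloth, so its top is 14 mm above the cloth and 20 mm below the tray's top
- pad_d: grey round felt pad (hard, 47 mm diameter, 3 mm thick) fixed in the bottom of one of the five wells, which well differs from start to start; origin at the centre of its underside, 11 mm above the cloth, so its top is 14 mm above the cloth and 20 mm below the tray's top
- pad_e: grey round felt pad (hard, 47 mm diameter, 3 mm thick) fixed in the bottom of one of the five wells, which well differs from start to start; origin at the centre of its underside, 11 mm above the cloth, so its top is 14 mm above the cloth and 20 mm below the tray's top
- stored_ball_1_center (a point): centre of a pool ball (57.2 mm diameter) that already sits in one of the wells, which one differs; a bystander
- stored_ball_2_center (a point): centre of a pool ball (57.2 mm diameter) that already sits in one of the wells, which one differs; a bystander
- stored_ball_3_center (a point): centre of a pool ball (57.2 mm diameter) that already sits in one of the wells, which one differs; a bystander
- loose_ball_1_center (a point): centre of a pool ball (57.2 mm diameter, about 165 g, smooth, free to roll) lying on the cloth beside the cue shaft, on the far side of it from the robot, too close for a finger between. Seated, it rests centred on the well's rim, its centre 47.9 mm above the cloth (13.9 mm above the tray's top), its underside 5 mm clear of the pad
- loose_ball_1: the same ball as a body; its origin is a point on its surface and turns with it, so use the centre
- loose_ball_2_center (a point): centre of a pool ball (57.2 mm diameter, about 165 g, smooth, free to roll) lying on the cloth beside the brush, against its long side, too close for a finger between. Seated, it rests centred on the well's rim, its centre 47.9 mm above the cloth (13.9 mm above the tray's top), its underside 5 mm clear of the pad
- loose_ball_2: the same ball as a body; its origin is a point on its surface and turns with it, so use the centre
- chalk_stub: worn cue chalk, a block 22 x 22 mm and 15 mm high (10 to 17 g), left flat in the bottom of one of the two open wells, roughly square to the tray (within 0.3 rad) and within 3 mm of the middle, its top 5 mm below the tray's top; a ball put on it would stand about 10 mm proud of its seat. Origin at the centre of its underside, z up
- dish: black shallow open chalk dish, fixed on the cloth, outside 110 mm (its x) by 90 mm (its y), 22 mm high, walls and floor 4 mm thick; origin at the centre of its underside, z up. Two fresh chalks stand in its -x half, the +x half is free
- fresh_chalk_1: fresh chalk cube, 22 mm, standing loose in the -x half of the dish; origin at the centre of its underside; a bystander
- fresh_chalk_2: fresh chalk cube, 22 mm, standing loose in the -x half of the dish; origin at the centre of its underside; a bystander
- brush: loose table brush lying bristles down, 200 mm long (its x), 45 mm wide (its y), 59 mm high; origin at the centre of its underside; a bystander
- cue_shaft: loose shaft of a two-piece cue lying on the cloth along its y, from y = -0.37 (21 mm thick) to y = +0.37 m (13 mm thick), easily rolled; origin on the cloth under its axis; a bystander
Things that resemble listed ones, but are neither listed nor needed, are in the scene too. Of the things shaped like the loose_ball_2, the black one is meant.

How it is judged:
By the outcome, as a careful person would: the job done as asked, in the order asked, and still so for the second after the job is handed in, with the robot touching nothing.
It also fails if it takes over 72 s, if anything falls off the work surface, if the arm or the gripper's body presses on something with over 40 N, if the wrist force passes 120 N, or if a joint passes its speed limit or range.

## Robot

A 7-joint arm with a two-finger parallel gripper is mounted at the origin on the work surface. World frame = base frame: x ahead of the robot, y to its left, z up, the work surface at z = 0. Lengths are in m, angles in rad, forces in N, time in s.
With the tool pointing down it reaches from about 0.4 to 0.85 m from the base axis. Payload 10.4 kg.
Tool frame: the origin (TCP) lies between the finger pads; the fingertips stand tcp_to_tips ahead of it and the grasp point (between the pads) lies 8 mm behind it (tcp_to_tips is the distance from the TCP to the fingertips, in m); z points along the fingers, y is the line along which they close (so a half turn about z gives the same grasp; the last joint's range is limited). The gripper opens to 85 mm and grips with 20 to 120 N. Pads are 22 mm wide; open, the fingers measure 114 mm over their backs; the gripper's body (76 mm by 85 mm) begins 54 mm behind the grasp point. The pads swing forward as they close: fully open they stand 13 mm farther back than shut.
Start: joints at [-1.208, 0.332, -0.065, 1.46, 0.022, 1.35, -0.088], TCP at [0.235, 0.579, 0.242] pointing down, gripper open.
Joint ranges: [-2.6, 2.6], [-0.5, 2.12], [-1.47, 1.34], [0.16, 2.42], [-1.27, 4.41], [0.06, 2.06], [-2.6, 2.6]. Speed limits (rad/s): [2.22, 2.22, 2.79, 2.79, 3.14, 3.14, 3.14].

## Interface

Orientations are given as a unit quaternion [x, y, z, w].
In Python, from workcell import * gives the robot as it stands.
- The arm moves only by the tool apply_moves, never from a script. Its argument "rows" is a list of rows, each an object of numbers: "x", "y", "z": the shift along the tool's x, y, z in mm; "ax", "ay", "az": the turn, a rotation vector about the tool's x, y, z in degrees; "gripper": the closure, from 0 (fully open) to 1 (shut). A call has 1 to 5 rows; each row shifts and turns the commanded pose from where the row before left it, along the tool's axes as they then stand; what a row does not reach is not made up. A row lasts 1/12 s, in which the tool goes at most 41.7 mm and 7.16 degrees, less where a joint would pass 70% of its speed; a pose out of reach is approached as far as the arm can. A call with a gripper value outside its range is refused whole. The fingers move at their own pace and stop on an object; "newtons" is the grip in N (left out, the last holds). Time passes only in rows, so rows that do not move let the fingers close. It gives the time, the measured TCP pose, the force, the opening and the grip force at its end, in the units of the state.
- get_obs(): the state, without advancing time (a new reading comes with each control period).
- camera(name): name is "scene" or "side" or "wrist"; returns a dict with "color" (384x512x3 uint8, red, green, blue), "fov_y" (degrees; the focal length in pixels is half the picture's height over the tangent of half this angle, whatever the lens; pixels are square), "cx", "cy" (the principal point, pixels), "rvec" (rotation vector, rad) and "tvec" (3), from world to camera coordinates, as OpenCV has them. Camera axes: x right, y down, z forward; pixel columns grow to the right and rows downward; lengths in m; the calibration is good to about 2 mm. The wrist camera is an equidistant fisheye: a pixel r from the principal point sees the ray r / f radians off the axis. A picture is of the moment at which its call begins. There is no depth.
- hand_in(): hands the job in; it is judged then, once.
The state is a dict: "clock": time; "joint_pos": joint angles; "joint_velocities": joint speeds; "tau": joint torques, N m; "position": TCP position; "ee_rot": TCP orientation; "ft_force": force on the tool from outside, world axes, zero at the start; "torque": the same for the moment, N m; "grip_width": opening from 0.0 (shut) to 1.0 (fully open); "grasp_force": force on a finger pad.
Only numpy, scipy, OpenCV 4.12 (cv2) and the standard library are available. Lean on these libraries where they do the work, as an engineer would, in place of code of your own. Each camera call takes 0.05 s, during which the arm holds its last target. There are 200 camera calls.

## Working session

There is one attempt and no reset: what is moved stays moved. The work goes in short steps, Python scripts to look and compute and a tool call to move; the robot and the scene stay as the last step left them, time stands still between calls to the robot, and variables do not carry over. Pictures are saved under pics/ and viewed, at most 10 in all, crops included, and the job is handed in when it is done.

Besides the shell and the picture viewer there is one more tool, called after "Emit:" as a command line: name --argument value ..., lists and objects as JSON in quotes. apply_moves: Moves the arm, as the interface text tells. Its arguments: {"type":"object","properties":{"rows":{"type":"array","items":{"type":"object","properties":{"x":{"type":"number"},"y":{"type":"number"},"z":{"type":"number"},"ax":{"type":"number"},"ay":{"type":"number"},"az":{"type":"number"},"gripper":{"type":"number"}}}},"newtons":{"type":"number"}},"required":["rows"]}

```bash
ls; mkdir -p pics; python3 - <<'E'
from workcell import *
import cv2,numpy as np
o=get_obs();print(o)
a=[]
for n in("scene","side","wrist"):
    c=camera(n);cv2.imwrite(f"pics/{n}0.png",c["color"][:,:,::-1]);print(n,{k:v for k,v in c.items() if k!="color"})
    np.savez(f"{n}0.npz",**c)
E
python3 -c "import workcell;print([k for k in dir(workcell) if k[0]!='_'])"
```

```text
pics
{'clock': 0.0, 'joint_pos': array([-1.20756035,  0.33288384, -0.06468204,  1.46092302,  0.02159281,
        1.34989201, -0.088487  ]), 'joint_velocities': array([ 0.00078686,  0.00015913,  0.00043276, -0.00106895,  0.00059802,
       -0.00180372, -0.0001319 ]), 'tau': array([-2.55628265e-04, -6.25435138e+01,  4.86722973e-02, -3.91613460e+01,
        1.60665700e-02,  9.81837104e-03, -8.77735964e-07]), 'position': array([0.23508852, 0.57872395, 0.24151713]), 'ee_rot': array([ 1.91716134e-01,  9.81450165e-01, -6.97856983e-04, -1.04132769e-04]), 'ft_force': array([ 0.02020266, -0.39941331,  0.02816615]), 'torque': array([-0.00633195, -0.02072419,  0.01674288]), 'grasp_force': 0.0, 'grip_width': 1.003251841189906}
scene {'fov_y': 47.00438018124278, 'cx': 252.2125420704619, 'cy': 202.55040581934824, 'rvec': array([ 1.0421806 ,  2.65246211, -0.77655263]), 'tvec': array([ 0.35121779, -0.27435129,  1.31102705])}
side {'fov_y': 56.50555016324201, 'cx': 255.96727725407618, 'cy': 192.55838170295257, 'rvec': array([ 0.26092216, -2.76577101,  1.27100107]), 'tvec': array([0.503918  , 0.09214267, 0.96709588])}
wrist {'fov_y': 65.70646984690485, 'cx': 253.8189268014821, 'cy': 191.38704590860036, 'rvec': array([-2.40093643, -1.61592162, -0.23118951]), 'tvec': array([-0.62355716, -0.03627819,  0.37967727])}
['MotionError', 'camera', 'get_obs', 'hand_in', 'tcp_to_tips']
```

```bash
python3 -c "
import cv2,numpy as np
from workcell import tcp_to_tips;print(tcp_to_tips)
a=[cv2.imread(f'pics/{n}0.png') for n in('scene','side')]
cv2.imwrite('pics/s2.png',cv2.resize(a[0],(800,600)))
cv2.imwrite('pics/d2.png',cv2.resize(a[1],(800,600)))"
```

```text
0.011
```

View pics/s2.png

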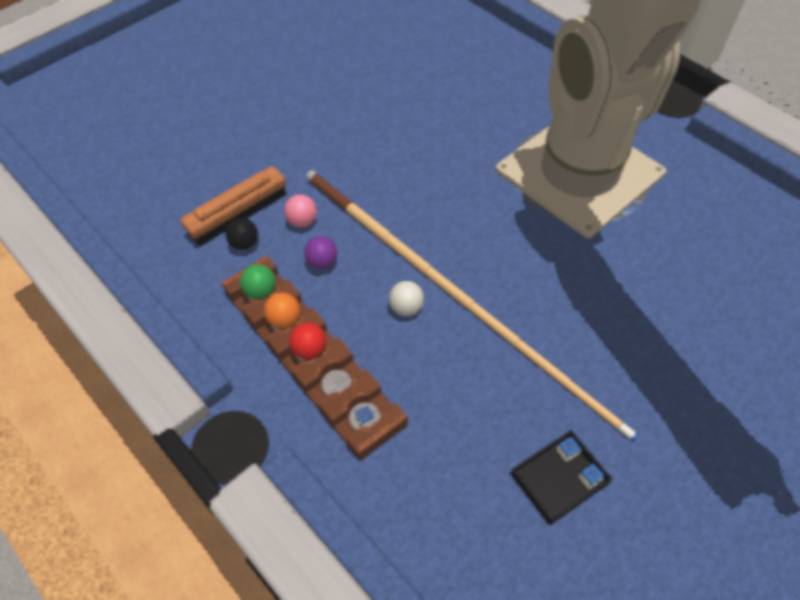

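View pics/d2.png

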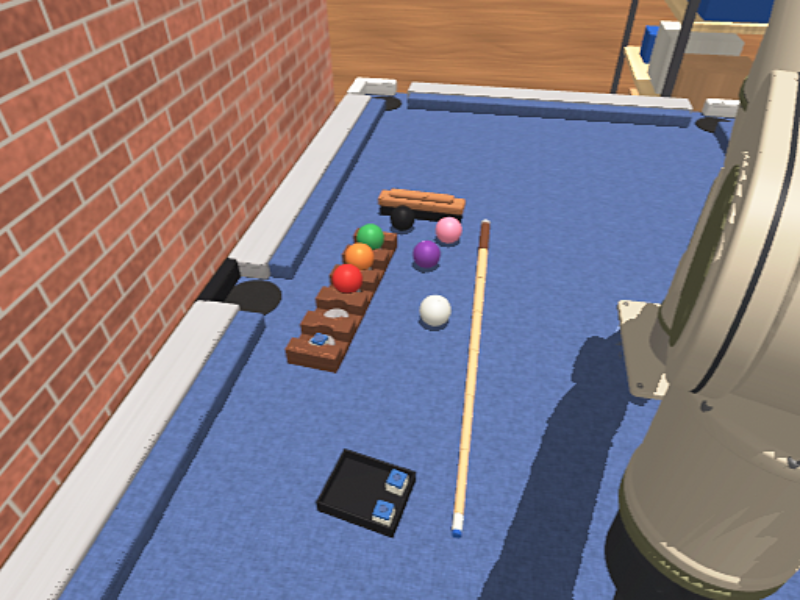

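The scene view (800x600) shows the black ball at (241,234) against the brush and the white ball at (406,298) near the shaft. Pink (300,211) and purple (320,252) are possible lookalikes. The stored balls are at (258,282), (282,309) and (308,340). The open wells are at (336,381) and (364,415), and the chalk is in the end one. The dish is at (562,477).

Next I'll triangulate these.

```bash
cat > h.py <<'E'
import cv2,numpy as np
from scipy.spatial.transform import Rotation as R
def ray(c,u,v):
    h=c["color"].shape[0];f=h/2/np.tan(np.radians(float(c["fov_y"]))/2)
    Rm=R.from_rotvec(c["rvec"]).as_matrix();o=-Rm.T@c["tvec"]
    x,y=(u-c["cx"])/f,(v-c["cy"])/f
    if c.get("fish"):
        r=np.hypot(x,y);d=np.array([x/r*np.sin(r),y/r*np.sin(r),np.cos(r)]) if r>0 else np.array([0,0,1.])
    else: d=np.array([x,y,1.])
    return o,Rm.T@(d/np.linalg.norm(d))
def plane(c,u,v,z):
    o,d=ray(c,u,v);return o+d*(z-o[2])/d[2]
def tri(rs):
    A=sum(np.eye(3)-np.outer(d,d) for o,d in rs);b=sum((np.eye(3)-np.outer(d,d))@o for o,d in rs)
    return np.linalg.solve(A,b)
def load(n):
    return dict(np.load(n))
E
python3 - <<'E'
from h import *
S=load("scene0.npz");D=load("side0.npz")
k=.64
sc=dict(black=(241,234),white=(406,298),pink=(300,211),purple=(320,252),green=(258,282),orange=(282,309),red=(308,340))
sd=dict(black=(402,217),white=(435,311),pink=(448,230),purple=(426,255),green=(370,237),orange=(359,257),red=(347,279))
def blob(c,u,v):
    im=cv2.cvtColor(c["color"],cv2.COLOR_RGB2LAB).astype(int)
    s=im[int(v),int(u)];m=np.uint8(np.abs(im[...,1:]-s[1:]).sum(2)<(28))
    if 0: pass
    n,l,st,ce=cv2.connectedComponentsWithStats(m);i=l[int(v),int(u)]
    return ce[i],st[i]
for n in sc:
    p=[]
    for c,d in((S,sc),(D,sd)):
        u,v=np.array(d[n])*k
        ce,st=blob(c,u,v);p.append(((u,v),ce,st))
    est=tri([ray(S,*p[0][0]),ray(D,*p[1][0])])
    e2=tri([ray(S,*p[0][1]),ray(D,*p[1][1])])
    print(n,est.round(4),e2.round(4),p[0][2],p[1][2],plane(S,*p[0][0],.0286 if n in("black","white","pink","purple") else .0479).round(4))
def pl(c,l,z):
    for q in l: print(q,plane(c,q[0]*k,q[1]*k,z).round(4))
print("shaft");pl(S,[(312,176),(350,207),(410,256),(450,290),(500,330),(630,433)],.009)
print("shaftD");pl(D,[(485,223),(478,300),(472,360),(458,527)],.009)
print("tray corners z=.034");pl(S,[(225,284),(268,259),(406,420),(360,457)],.034)
print("wells pad");pl(S,[(336,381),(364,415)],.017)
print("dish rim");pl(S,[(571,433),(610,478),(551,522),(513,473)],.022)
print("fresh");pl(S,[(569,447),(592,475)],.022)
print("chalk top");pl(S,[(364,415)],.029); pl(D,[(320,340)],.029)
print("brush");pl(S,[(185,222),(278,170),(285,183),(190,235)],.059)
E
```

```text
black [ 0.5668 -0.2975  0.0295] [ 0.5524 -0.3359  0.0118] [ 114  104   71   61 1205] [241 127  55  23 455] [ 0.5673 -0.2972  0.0286]
white [ 0.4481 -0.0024  0.0255] [ 0.4499 -0.0027  0.0221] [248 179  24  27 521] [268 189  21  23 385] [ 0.4492 -0.0012  0.0286]
pink [ 0.4585 -0.2687  0.027 ] [ 0.4585 -0.2687  0.0295] [182 125  21  20 324] [279 138  17  18 231] [ 0.4592 -0.2674  0.0286]
purple [ 0.4911 -0.1729  0.0249] [ 0.4913 -0.1711  0.0336] [195 151  21  19 314] [265 154  17  16 203] [ 0.4917 -0.1714  0.0286]
green [ 0.6121 -0.1812  0.0477] [ 0.6122 -0.1824  0.0531] [154 169  22  20 333] [229 143  16  16 186] [ 0.6127 -0.1804  0.0479]
orange [ 0.6168 -0.1111  0.0474] [ 0.6174 -0.1115  0.051 ] [169 187  23  22 403] [221 155  19  18 237] [ 0.6163 -0.1117  0.0479]
red [ 0.6222 -0.0385  0.0471] [ 0.6228 -0.0393  0.0527] [186 207  22  20 361] [213 169  19  16 244] [ 0.6219 -0.0386  0.0479]
shaft
(312, 176) [ 0.3798 -0.335   0.009 ]
(350, 207) [ 0.3779 -0.227   0.009 ]
(410, 256) [ 0.3751 -0.0701  0.009 ]
(450, 290) [0.3753 0.0281 0.009 ]
(500, 330) [0.3721 0.1389 0.009 ]
(630, 433) [0.3
[... 158 characters left out ...]
5 0.009 ]
tray corners z=.034
(225, 284) [ 0.6511 -0.2245  0.034 ]
(268, 259) [ 0.5677 -0.2169  0.034 ]
(406, 420) [0.5984 0.1579 0.034 ]
(360, 457) [0.6849 0.1548 0.034 ]
wells pad
(336, 381) [0.6277 0.0315 0.017 ]
(364, 415) [0.6337 0.1037 0.017 ]
dish rim
(571, 433) [0.433  0.3332 0.022 ]
(610, 478) [0.4456 0.4139 0.022 ]
(551, 522) [0.5532 0.3979 0.022 ]
(513, 473) [0.5396 0.3164 0.022 ]
fresh
(569, 447) [0.4518 0.3452 0.022 ]
(592, 475) [0.4606 0.394  0.022 ]
chalk top
(364, 415) [0.6368 0.1082 0.029 ]
(320, 340) [0.6312 0.1122 0.029 ]
brush
(185, 222) [ 0.632  -0.3606  0.059 ]
(278, 170) [ 0.4412 -0.3475  0.059 ]
(285, 183) [ 0.4515 -0.3137  0.059 ]
(190, 235) [ 0.6417 -0.3306  0.059 ]
```

The white ball is the closest one to the shaft on the far side: x 0.448, against 0.459 for pink and 0.491 for purple. I'll check that close up. First I'll move above the open wells.

```bash
cat > go.py <<'E'
# usage: go.py x y z closing_angle_deg  -> rows from current measured pose
import sys;from h import *;from workcell import get_obs
x,y,z,a=map(float,sys.argv[1:5]);o=get_obs();p=o["position"];M=R.from_quat(o["ee_rot"]).as_matrix()
a=np.radians(a);best=None
for s in(1,-1):
    Y=s*np.array([np.cos(a),np.sin(a),0]);Z=np.array([0,0,-1.]);T=np.c_[np.cross(Y,Z),Y,Z]
    rv=R.from_matrix(M.T@T).as_rotvec(degrees=True)
    if best is None or np.linalg.norm(rv)<np.linalg.norm(best):best=rv
d=np.array([x,y,z])-p
n=max(1,int(np.ceil(max(np.linalg.norm(d)*1000/40,np.linalg.norm(best)/7))))
if len(sys.argv)>5:n=int(sys.argv[5])
st=R.from_rotvec(best/n,degrees=True).as_matrix();m=M.copy();out=[]
print("pos",p.round(4),"ang",np.degrees(np.arctan2(M[1,1],M[0,1])).round(1),"q",o["joint_pos"].round(2),"F",o["ft_force"].round(1),"t",o["clock"],"w",o["grip_width"],o["grasp_force"])
print("total mm in tool",(M.T@d*1000).round(1),"turn",best.round(1),"n",n)
if n>1:
  for i in range(n):
    print((m.T@d/n*1000).round(1),end=" ");m=m@st
  print("per-row turn",(best/n).round(2))
E
python3 go.py .625 .07 .24 -4; python3 go.py .625 .07 .24 -22
```

```text
pos [0.2351 0.5788 0.2417] ang 67.9 q [-1.21  0.33 -0.06  1.46  0.02  1.35 -0.09] F [-0.1 -0.4  0.7] t 0.15 w 1.0021289627267187 0.0
total mm in tool [-552.7 -324.7    2.1] turn [-0.1  0.  71.9] n 17
[-32.5 -19.1   0.1] [-33.8 -16.6   0.1] [-35.  -14.1   0.1] [-35.9 -11.5   0.1] [-36.7  -8.8   0.1] [-37.2  -6.1   0.1] [-37.6  -3.3   0.1] [-37.7  -0.5   0.1] [-37.6   2.2   0.1] [-37.4   5.    0.1] [-36.9   7.7   0.1] [-36.2  10.4   0.1] [-35.4  13.1   0.1] [-34.3  15.7   0.1] [-33.1  18.2   0.1] [-31.6  20.5   0.1] [-30.   22.8   0.1] per-row turn [-0.    0.    4.23]
pos [0.2351 0.5788 0.2417] ang 67.9 q [-1.21  0.33 -0.06  1.46  0.02  1.35 -0.09] F [-0.1 -0.4  0.7] t 0.15 w 1.0021289627267187 0.0
total mm in tool [-552.7 -324.7    2.1] turn [-0.   0.1 89.9] n 17
[-32.5 -19.1   0.1] [-34.1 -16.    0.1] [-35.5 -12.8   0.1] [-36.5  -9.5   0.1] [-37.2  -6.1   0.1] [-37.6  -2.6   0.1] [-37.7   0.9   0.1] [-37.5   4.3   0.1] [-36.9   7.8   0.1] [-36.   11.1   0.1] [-34.8  14.4   0.1] [-33.4  17.5   0.1] [-31.6  20.6   0.1] [-29.6  23.4   0.1] [-27.3  26.    0.1] [-24.8  28.4   0.1] [-22.1  30.6   0.1] per-row turn [-0.    0.    5.29]
```

Emit:
apply_moves --rows '[{"x":-32.5,"y":-19,"az":4.23,"gripper":1},{"x":-34,"y":-16.5,"az":4.23,"gripper":1},{"x":-35,"y":-14,"az":4.23,"gripper":1},{"x":-36,"y":-11.5,"az":4.23,"gripper":1},{"x":-36.5,"y":-9,"az":4.23,"gripper":1}]' --newtons 20

```text
invalid input at $.rows[0]: expected keys x, y, z, ax, ay, az, gripper
```

Emit:
apply_moves --rows '[{"x":-37,"y":-6,"az":4.23,"gripper":1},{"x":-37.5,"y":-3.5,"az":4.23,"gripper":1},{"x":-37.5,"y":-0.5,"az":4.23,"gripper":1},{"x":-37.5,"y":2,"az":4.23,"gripper":1},{"x":-37.5,"y":5,"az":4.23,"gripper":1}]'

```text
invalid input at $.rows[0]: expected keys x, y, z, ax, ay, az, gripper
```

Emit:
apply_moves --rows '[{"x":-37,"y":8,"az":4.23,"gripper":1},{"x":-36,"y":10.5,"az":4.23,"gripper":1},{"x":-35.5,"y":13,"az":4.23,"gripper":1},{"x":-34.5,"y":15.5,"az":4.23,"gripper":1},{"x":-33,"y":18,"az":4.23,"gripper":1}]'

```text
invalid input at $.rows[0]: expected keys x, y, z, ax, ay, az, gripper
```

Emit:
apply_moves --rows '[{"x":-31.5,"y":20.5,"az":4.23,"gripper":1},{"x":-30,"y":23,"az":4.23,"gripper":1},{"gripper":1},{"gripper":1}]'

```text
invalid input at $.rows[0]: expected keys x, y, z, ax, ay, az, gripper
```

```bash
python3 go.py .625 .07 .24 -4; python3 - <<'E'
from workcell import camera
import cv2,numpy as np
c=camera("wrist");np.savez("w1.npz",fish=1,**c);cv2.imwrite("pics/w1.png",cv2.resize(c["color"][:,:,::-1],(800,600)))
E
```

```text
pos [0.2351 0.5788 0.2417] ang 67.9 q [-1.21  0.33 -0.06  1.46  0.02  1.35 -0.09] F [-0.1 -0.4  0.7] t 0.15 w 1.0021289627267187 0.0
total mm in tool [-552.7 -324.7    2.1] turn [-0.1  0.  71.9] n 17
[-32.5 -19.1   0.1] [-33.8 -16.6   0.1] [-35.  -14.1   0.1] [-35.9 -11.5   0.1] [-36.7  -8.8   0.1] [-37.2  -6.1   0.1] [-37.6  -3.3   0.1] [-37.7  -0.5   0.1] [-37.6   2.2   0.1] [-37.4   5.    0.1] [-36.9   7.7   0.1] [-36.2  10.4   0.1] [-35.4  13.1   0.1] [-34.3  15.7   0.1] [-33.1  18.2   0.1] [-31.6  20.5   0.1] [-30.   22.8   0.1] per-row turn [-0.    0.    4.23]
```

View pics/w1.png

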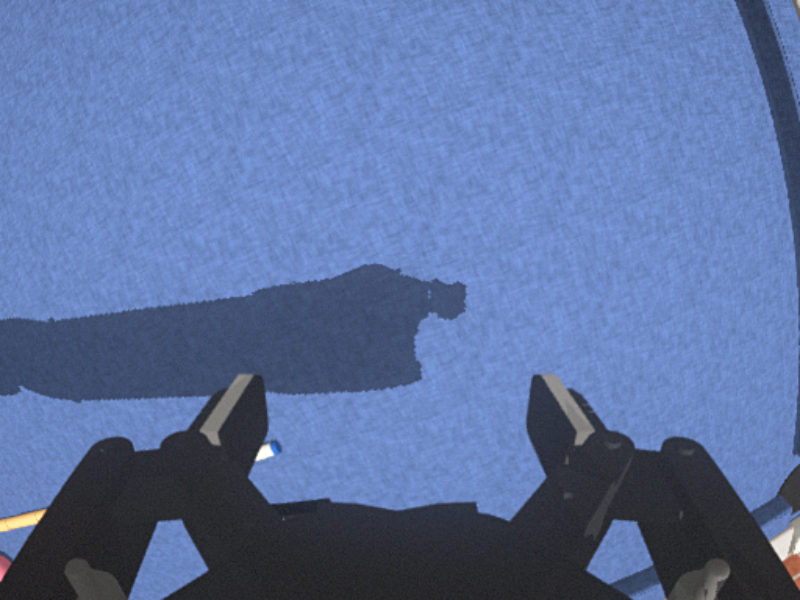

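The wrist picture shows only the open fingers at (240,400) and (560,400), with bare cloth below. The move was refused because every row needs all the keys, so I'm repeating it in full.

Emit:
apply_moves --rows '[{"x":-32.5,"y":-19,"z":0,"ax":0,"ay":0,"az":4.23,"gripper":1},{"x":-34,"y":-16.5,"z":0,"ax":0,"ay":0,"az":4.23,"gripper":1},{"x":-35,"y":-14,"z":0,"ax":0,"ay":0,"az":4.23,"gripper":1},{"x":-36,"y":-11.5,"z":0,"ax":0,"ay":0,"az":4.23,"gripper":1},{"x":-36.5,"y":-9,"z":0,"ax":0,"ay":0,"az":4.23,"gripper":1}]' --newtons 20

```text
clock: 0.62
position: [0.3508, 0.4279, 0.2422]
ee_rot: [0.37, 0.929, 0.0, -0.0]
ft_force: [0.7, -0.7, -0.6]
grip_width: 0.299
grasp_force: 0.0
```

Emit:
apply_moves --rows '[{"x":-37,"y":-6,"z":0,"ax":0,"ay":0,"az":4.23,"gripper":1},{"x":-37.5,"y":-3.5,"z":0,"ax":0,"ay":0,"az":4.23,"gripper":1},{"x":-37.5,"y":-0.5,"z":0,"ax":0,"ay":0,"az":4.23,"gripper":1},{"x":-37.5,"y":2,"z":0,"ax":0,"ay":0,"az":4.23,"gripper":1},{"x":-37.5,"y":5,"z":0,"ax":0,"ay":0,"az":4.23,"gripper":1}]'

```text
clock: 1.03
position: [0.4648, 0.2785, 0.2424]
ee_rot: [0.534, 0.845, 0.0, -0.0]
ft_force: [1.5, 0.3, 0.3]
grip_width: 0.0
grasp_force: 0.0
```

Emit:
apply_moves --rows '[{"x":-37,"y":8,"z":0,"ax":0,"ay":0,"az":4.23,"gripper":1},{"x":-36,"y":10.5,"z":0,"ax":0,"ay":0,"az":4.23,"gripper":1},{"x":-35.5,"y":13,"z":0,"ax":0,"ay":0,"az":4.23,"gripper":1},{"x":-34.5,"y":15.5,"z":0,"ax":0,"ay":0,"az":4.23,"gripper":1},{"x":-33,"y":18,"z":0,"ax":0,"ay":0,"az":4.23,"gripper":1}]'

```text
clock: 1.45
position: [0.5794, 0.1287, 0.2424]
ee_rot: [0.68, 0.733, 0.0, 0.0]
ft_force: [0.1, 0.5, 0.5]
grip_width: -0.006
grasp_force: 0.0
```

```bash
python3 go.py .625 .07 .24 -4
```

```text
pos [0.5794 0.1287 0.2424] ang 4.3 q [-0.63  0.27  0.4   1.57 -0.11  1.33 -0.14] F [0.1 0.5 0.5] t 1.45 w -0.005644573866605502 0.0
total mm in tool [-61.9  41.1   2.4] turn [ 0.  -0.   8.3] n 2
[-30.9  20.5   1.2] [-29.4  22.7   1.2] per-row turn [ 0.01 -0.    4.13]
```

Emit:
apply_moves --rows '[{"x":-31,"y":20.5,"z":15,"ax":0,"ay":0,"az":4.13,"gripper":1},{"x":-29.5,"y":22.5,"z":15,"ax":0,"ay":0,"az":4.13,"gripper":1},{"x":-40,"y":0,"z":0,"ax":0,"ay":0,"az":0,"gripper":1},{"x":0,"y":0,"z":0,"ax":0,"ay":0,"az":0,"gripper":1}]'

```text
clock: 1.78
position: [0.6211, 0.0214, 0.2109]
ee_rot: [0.734, 0.679, -0.003, 0.001]
ft_force: [0.1, -1.8, 1.0]
grip_width: -0.001
grasp_force: 0.0
```

```bash
python3 go.py .625 .07 .24 -4; python3 - <<'E'
from workcell import camera
import cv2,numpy as np
c=camera("wrist");np.savez("w1.npz",fish=1,**c);cv2.imwrite("pics/w2.png",cv2.resize(c["color"][:,:,::-1],(800,600)))
E
```

```text
pos [0.6211 0.0214 0.2109] ang -4.4 q [-0.48  0.36  0.48  1.54 -0.16  1.29 -0.06] F [ 0.1 -1.8  1. ] t 1.7833 w -0.0007870673346743313 0.0
total mm in tool [ 48.6   0.1 -29.3] turn [-0.1  0.3 -0.4] n 2
[ 24.3   0.  -14.7] [ 24.3   0.1 -14.6] per-row turn [-0.05  0.16 -0.22]
```

View pics/w2.png

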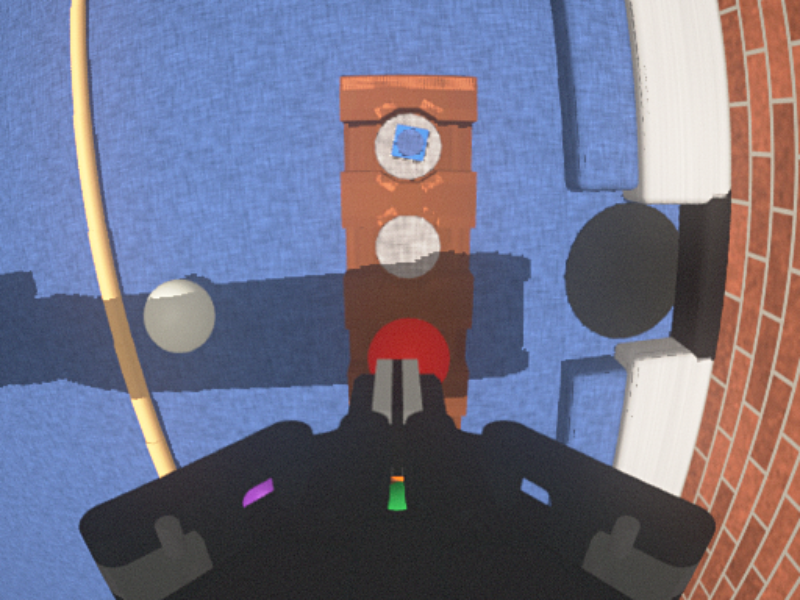

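The wrist view shows the empty pad at (408,247), the chalk well's pad at (408,146) with the chalk at (411,143), and the white ball at (180,316) beside the shaft.

```bash
python3 - <<'E'
from h import *
c=load("w1.npz");k=.64
for n,u,v,z in(("padE",408,247,.014),("padC",408,146,.014),("chalk",411,143,.029),("white",180,316,.0286),("tl",341,76,.034),("tr",476,78,.034)):
    print(n,plane(c,u*k,v*k,z).round(4))
for q in((91,200),(103,260),(125,350),(84,150)):print("shaft",plane(c,q[0]*k,q[1]*k,.009).round(4))
im=cv2.cvtColor(c["color"],cv2.COLOR_RGB2HSV);x0,y0=225,65
roi=im[65:125,225:300];m=np.uint8(((roi[...,1]<70)&(roi[...,2]>110))|((roi[...,0]>95)&(roi[...,0]<125)))*255
b=np.uint8((roi[...,0]>95)&(roi[...,0]<125)&(roi[...,1]>90))*255
for nm,mm in(("pad",m),("chalk",b)):
    cs,_=cv2.findContours(mm,0,2);q=max(cs,key=cv2.contourArea);r=cv2.minAreaRect(q);print(nm,r,cv2.contourArea(q))
    u,v=r[0][0]+x0,r[0][1]+y0;print(plane(c,u,v,.014 if nm=="pad" else .029).round(4))
    if nm=="chalk":
        bp=np.array([plane(c,p[0]+x0,p[1]+y0,.029)[:2] for p in cv2.boxPoints(r)]);print(np.degrees(np.arctan2(*(bp[1]-bp[0])[::-1])),np.linalg.norm(bp[1]-bp[0]))
E
```

```text
padE [0.6291 0.0329 0.014 ]
padC [0.6344 0.1048 0.014 ]
chalk [0.6362 0.1062 0.029 ]
white [ 0.4504 -0.0017  0.0286]
tl [0.5941 0.1552 0.034 ]
tr [0.6821 0.1477 0.034 ]
shaft [0.3699 0.099  0.009 ]
shaft [0.3722 0.0468 0.009 ]
shaft [ 0.3735 -0.0354  0.009 ]
shaft [0.3688 0.1422 0.009 ]
pad ((36.0, 28.0), (42.0, 42.0), 90.0) 1359.0
[0.6344 0.1053 0.014 ]
chalk ((37.019229888916016, 25.903844833374023), (20.788307189941406, 20.19995880126953), 11.309932708740234) 380.0
[0.6352 0.1069 0.029 ]
74.42633854278009 0.021335478953189966
```

```bash
python3 go.py .629 .033 .045 -4.2
```

```text
pos [0.6213 0.0257 0.2117] ang -4.3 q [-0.49  0.36  0.47  1.53 -0.17  1.29 -0.07] F [ 0.1 -0.1 -0.3] t 1.8333 w -0.0027694127610628436 0.0
total mm in tool [  8.3   7.3 166.7] turn [-0.1  0.2 -0.1] n 5
[ 1.7  1.5 33.3] [ 1.6  1.5 33.3] [ 1.6  1.4 33.3] [ 1.6  1.4 33.3] [ 1.6  1.4 33.3] per-row turn [-0.01  0.03 -0.01]
```

Emit:
apply_moves --rows '[{"x":3,"y":2.5,"z":38,"ax":0,"ay":0,"az":0,"gripper":1},{"x":3,"y":2.5,"z":38,"ax":0,"ay":0,"az":0,"gripper":1},{"x":2,"y":2,"z":38,"ax":0,"ay":0,"az":0,"gripper":1},{"x":0,"y":0,"z":38,"ax":0,"ay":0,"az":0,"gripper":1},{"x":0,"y":0,"z":0,"ax":0,"ay":0,"az":0,"gripper":1}]'

```text
clock: 2.25
position: [0.6242, 0.0405, 0.053]
ee_rot: [0.73, 0.684, -0.004, -0.003]
ft_force: [-0.9, 0.2, -1.3]
grip_width: 0.003
grasp_force: 0.0
```

Emit:
apply_moves --rows '[{"x":0,"y":0,"z":0,"ax":0,"ay":0,"az":0,"gripper":1},{"x":0,"y":0,"z":0,"ax":0,"ay":0,"az":0,"gripper":1}]'

```text
clock: 2.42
position: [0.6302, 0.0396, 0.0628]
ee_rot: [0.73, 0.683, 0.001, 0.001]
ft_force: [0.3, -0.0, 2.0]
grip_width: 0.001
grasp_force: 0.0
```

```bash
python3 go.py .629 .033 .025 -4.2
```

```text
pos [0.6302 0.0396 0.0628] ang -3.8 q [-0.46  0.52  0.42  1.65 -0.24  1.02 -0.02] F [ 0.3 -0.   2. ] t 2.4167 w 0.0013593535001112276 0.0
total mm in tool [-6.7 -0.9 37.7] turn [ 0.1 -0.   0.4] n 1
```

Emit:
apply_moves --rows '[{"x":-3.5,"y":-0.5,"z":5,"ax":0,"ay":0,"az":0,"gripper":1},{"x":-3,"y":-0.5,"z":10,"ax":0,"ay":0,"az":0,"gripper":1},{"x":0,"y":0,"z":10,"ax":0,"ay":0,"az":0,"gripper":1},{"x":0,"y":0,"z":4,"ax":0,"ay":0,"az":0,"gripper":1},{"x":0,"y":0,"z":2,"ax":0,"ay":0,"az":0,"gripper":1}]'

```text
clock: 2.83
position: [0.6269, 0.0328, 0.0282]
ee_rot: [0.73, 0.683, -0.001, -0.001]
ft_force: [-0.1, -0.1, 0.5]
grip_width: 0.005
grasp_force: 0.0
```

Emit:
apply_moves --rows '[{"x":0,"y":0,"z":2,"ax":0,"ay":0,"az":0,"gripper":1},{"x":0,"y":0,"z":1,"ax":0,"ay":0,"az":0,"gripper":1},{"x":0,"y":0,"z":1,"ax":0,"ay":0,"az":0,"gripper":1}]'

```text
clock: 3.08
position: [0.6278, 0.0329, 0.0254]
ee_rot: [0.73, 0.683, 0.0, 0.0]
ft_force: [1.0, -1.0, 0.1]
grip_width: 0.0
grasp_force: 0.0
```

```bash
python3 go.py .629 .033 .025 -4.2
```

```text
pos [0.6278 0.0329 0.0254] ang -3.8 q [-0.44  0.57  0.41  1.68 -0.26  0.95  0.  ] F [ 1.  -1.   0.1] t 3.0833 w 0.0001548093245718632 0.0
total mm in tool [0.2 1.2 0.4] turn [ 0.  -0.   0.4] n 1
```

Emit:
apply_moves --rows '[{"x":0,"y":0,"z":1,"ax":0,"ay":0,"az":0,"gripper":1},{"x":0,"y":0,"z":1,"ax":0,"ay":0,"az":0,"gripper":1}]'

```text
clock: 3.25
position: [0.6279, 0.0329, 0.0251]
ee_rot: [0.73, 0.683, 0.0, -0.0]
ft_force: [-11.6, 0.5, 26.5]
grip_width: -0.002
grasp_force: 13.6
```

Emit:
apply_moves --rows '[{"x":0,"y":0,"z":0.5,"ax":0,"ay":0,"az":0,"gripper":1},{"x":0,"y":0,"z":0,"ax":0,"ay":0,"az":0,"gripper":1}]'

```text
clock: 3.42
position: [0.6279, 0.0329, 0.0251]
ee_rot: [0.73, 0.683, 0.001, -0.0]
ft_force: [-9.9, -0.3, 22.0]
grip_width: 0.001
grasp_force: 11.0
```

Contact on the bare pad at tip z = 0.014, so this well is empty. Now the chalk well.

Emit:
apply_moves --rows '[{"x":0,"y":0,"z":-20,"ax":0,"ay":0,"az":0,"gripper":1},{"x":0,"y":0,"z":-20,"ax":0,"ay":0,"az":0,"gripper":1},{"x":25,"y":1,"z":0,"ax":0,"ay":0,"az":0,"gripper":1},{"x":25,"y":1,"z":0,"ax":0,"ay":0,"az":0,"gripper":1},{"x":15,"y":0.5,"z":0,"ax":0,"ay":0,"az":0,"gripper":1}]'

```text
clock: 3.83
position: [0.6348, 0.1007, 0.0634]
ee_rot: [0.73, 0.684, 0.001, -0.0]
ft_force: [-0.3, 0.6, -0.2]
grip_width: 0.003
grasp_force: 0.0
```

Emit:
apply_moves --rows '[{"x":8,"y":0,"z":0,"ax":0,"ay":0,"az":0,"gripper":1},{"x":0,"y":0,"z":0,"ax":0,"ay":0,"az":0,"gripper":1},{"x":0,"y":0,"z":0,"ax":0,"ay":0,"az":0,"gripper":1}]'

```text
clock: 4.08
position: [0.6348, 0.1046, 0.0625]
ee_rot: [0.73, 0.683, -0.0, 0.0]
ft_force: [1.0, -1.0, 0.0]
grip_width: -0.002
grasp_force: 0.0
```

```bash
python3 go.py .6355 .1065 .040 -4.2
```

```text
pos [0.6348 0.1046 0.0625] ang -3.8 q [-0.54  0.55  0.41  1.61 -0.24  1.03 -0.13] F [ 1. -1.  0.] t 4.0833 w -0.0024898138967933896 0.0
total mm in tool [ 2.   0.6 22.5] turn [-0.   0.1  0.4] n 1
```

Emit:
apply_moves --rows '[{"x":2,"y":0.5,"z":8,"ax":0,"ay":0,"az":0,"gripper":1},{"x":0,"y":0,"z":8,"ax":0,"ay":0,"az":0,"gripper":1},{"x":0,"y":0,"z":3,"ax":0,"ay":0,"az":0,"gripper":1},{"x":0,"y":0,"z":1.5,"ax":0,"ay":0,"az":0,"gripper":1},{"x":0,"y":0,"z":1,"ax":0,"ay":0,"az":0,"gripper":1}]'

```text
clock: 4.5
position: [0.6353, 0.1068, 0.0406]
ee_rot: [0.73, 0.683, -0.0, -0.0]
ft_force: [-0.4, 0.7, -0.3]
grip_width: -0.002
grasp_force: 0.0
```

Emit:
apply_moves --rows '[{"x":0,"y":0,"z":0.5,"ax":0,"ay":0,"az":0,"gripper":1},{"x":0,"y":0,"z":0.5,"ax":0,"ay":0,"az":0,"gripper":1},{"x":0,"y":0,"z":0,"ax":0,"ay":0,"az":0,"gripper":1}]'

```text
clock: 4.75
position: [0.6357, 0.1074, 0.0405]
ee_rot: [0.73, 0.683, 0.0, 0.0]
ft_force: [-0.1, 0.1, 0.1]
grip_width: 0.002
grasp_force: 0.0
```

Emit:
apply_moves --rows '[{"x":0,"y":0,"z":0.5,"ax":0,"ay":0,"az":0,"gripper":1},{"x":0,"y":0,"z":0,"ax":0,"ay":0,"az":0,"gripper":1}]'

```text
clock: 4.92
position: [0.6358, 0.1075, 0.0403]
ee_rot: [0.73, 0.683, 0.0, 0.0]
ft_force: [-0.6, 0.5, 3.2]
grip_width: 0.001
grasp_force: 1.5
```

Emit:
apply_moves --rows '[{"x":0,"y":0,"z":0.4,"ax":0,"ay":0,"az":0,"gripper":1},{"x":0,"y":0,"z":0,"ax":0,"ay":0,"az":0,"gripper":1}]'

```text
clock: 5.08
position: [0.6358, 0.1075, 0.0402]
ee_rot: [0.73, 0.683, 0.0, 0.0]
ft_force: [-2.8, -0.7, 6.7]
grip_width: 0.001
grasp_force: 3.5
```

Emit:
apply_moves --rows '[{"x":0,"y":0,"z":-10,"ax":0,"ay":0,"az":0,"gripper":1},{"x":0,"y":0,"z":-10,"ax":0,"ay":0,"az":0,"gripper":0.4},{"x":0,"y":0,"z":0,"ax":0,"ay":0,"az":4,"gripper":0.4},{"x":0,"y":0,"z":0,"ax":0,"ay":0,"az":0,"gripper":0.4},{"x":0,"y":0,"z":0,"ax":0,"ay":0,"az":0,"gripper":0.4}]'

```text
clock: 5.5
position: [0.6358, 0.1076, 0.06]
ee_rot: [0.753, 0.658, 0.0, 0.0]
ft_force: [0.3, 0.5, -0.4]
grip_width: 0.565
grasp_force: 0.0
```

```bash
python3 go.py .6355 .1065 .028 -8
```

```text
pos [0.6358 0.1076 0.06  ] ang -7.7 q [-0.55  0.55  0.42  1.61 -0.25  1.03 -0.19] F [ 0.3  0.5 -0.4] t 5.5 w 0.5654345766463541 0.0
total mm in tool [-1.1 -0.1 32. ] turn [ 0.  -0.   0.3] n 1
```

Both wells are felt. The chalk top is at 0.029. I'm grasping the chalk now.

Emit:
apply_moves --rows '[{"x":-1,"y":0,"z":10,"ax":0,"ay":0,"az":0,"gripper":0.4},{"x":0,"y":0,"z":12,"ax":0,"ay":0,"az":0,"gripper":0.4},{"x":0,"y":0,"z":6,"ax":0,"ay":0,"az":0,"gripper":0.4},{"x":0,"y":0,"z":3,"ax":0,"ay":0,"az":0,"gripper":0.4},{"x":0,"y":0,"z":0,"ax":0,"ay":0,"az":0,"gripper":0.4}]'

```text
clock: 5.92
position: [0.6345, 0.1062, 0.0268]
ee_rot: [0.754, 0.657, -0.001, -0.001]
ft_force: [-0.0, 0.1, -0.2]
grip_width: 0.599
grasp_force: 0.0
```

Emit:
apply_moves --rows '[{"x":0,"y":0,"z":0,"ax":0,"ay":0,"az":0,"gripper":0.6},{"x":0,"y":0,"z":0,"ax":0,"ay":0,"az":0,"gripper":0.7},{"x":0,"y":0,"z":0,"ax":0,"ay":0,"az":0,"gripper":1},{"x":0,"y":0,"z":0,"ax":0,"ay":0,"az":0,"gripper":1},{"x":0,"y":0,"z":0,"ax":0,"ay":0,"az":0,"gripper":1}]' --newtons 25

```text
clock: 6.33
position: [0.6358, 0.1065, 0.0289]
ee_rot: [0.754, 0.657, 0.0, 0.0]
ft_force: [-0.2, -0.5, 1.9]
grip_width: 0.254
grasp_force: 24.3
```

Emit:
apply_moves --rows '[{"x":0,"y":0,"z":-10,"ax":0,"ay":0,"az":0,"gripper":1},{"x":0,"y":0,"z":-20,"ax":0,"ay":0,"az":0,"gripper":1},{"x":0,"y":0,"z":-30,"ax":0,"ay":0,"az":0,"gripper":1},{"x":0,"y":0,"z":-15,"ax":0,"ay":0,"az":0,"gripper":1},{"x":0,"y":0,"z":0,"ax":0,"ay":0,"az":0,"gripper":1}]'

```text
clock: 6.75
position: [0.6376, 0.1067, 0.1083]
ee_rot: [0.754, 0.657, 0.003, 0.001]
ft_force: [0.6, -1.0, 0.5]
grip_width: 0.254
grasp_force: 24.1
```

```bash
python3 go.py .5206 .3612 .105 81.3 15
```

```text
pos [0.6376 0.1067 0.1083] ang -7.8 q [-0.57  0.5   0.44  1.58 -0.23  1.11 -0.21] F [ 0.6 -1.   0.5] t 6.75 w 0.2538661335391301 24.1392641980201
total mm in tool [ 236.2 -150.6    3. ] turn [  0.4   0.1 -89.1] n 15
[ 15.7 -10.    0.2] [16.7 -8.4  0.2] [17.5 -6.6  0.2] [18.1 -4.7  0.2] [18.5 -2.8  0.2] [18.7 -0.9  0.2] [18.6  1.   0.2] [18.4  2.9  0.2] [18.   4.8  0.2] [17.4  6.7  0.2] [16.7  8.4  0.2] [15.7 10.1  0.2] [14.6 11.7  0.2] [13.3 13.1  0.2] [11.8 14.4  0.2] per-row turn [ 0.03  0.01 -5.94]
```

Emit:
apply_moves --rows '[{"x":15.7,"y":-10,"z":0,"ax":0,"ay":0,"az":-5.94,"gripper":1},{"x":16.7,"y":-8.4,"z":0,"ax":0,"ay":0,"az":-5.94,"gripper":1},{"x":17.5,"y":-6.6,"z":0,"ax":0,"ay":0,"az":-5.94,"gripper":1},{"x":18,"y":-4.7,"z":0,"ax":0,"ay":0,"az":-5.94,"gripper":1},{"x":18.5,"y":-2.8,"z":0,"ax":0,"ay":0,"az":-5.94,"gripper":1}]'

```text
clock: 7.17
position: [0.5957, 0.1919, 0.1033]
ee_rot: [0.558, 0.83, -0.0, -0.0]
ft_force: [-0.8, -0.0, -0.5]
grip_width: 0.258
grasp_force: 24.1
```

Emit:
apply_moves --rows '[{"x":18.7,"y":-0.9,"z":0,"ax":0,"ay":0,"az":-5.94,"gripper":1},{"x":18.6,"y":1,"z":0,"ax":0,"ay":0,"az":-5.94,"gripper":1},{"x":18.4,"y":2.9,"z":0,"ax":0,"ay":0,"az":-5.94,"gripper":1},{"x":18,"y":4.8,"z":0,"ax":0,"ay":0,"az":-5.94,"gripper":1},{"x":17.4,"y":6.7,"z":0,"ax":0,"ay":0,"az":-5.94,"gripper":1}]'

```text
clock: 7.58
position: [0.5567, 0.2766, 0.1033]
ee_rot: [0.327, 0.945, -0.0, -0.0]
ft_force: [0.3, 0.3, -0.4]
grip_width: 0.263
grasp_force: 24.1
```

Emit:
apply_moves --rows '[{"x":16.7,"y":8.4,"z":0,"ax":0,"ay":0,"az":-5.94,"gripper":1},{"x":15.7,"y":10,"z":0,"ax":0,"ay":0,"az":-5.94,"gripper":1},{"x":14.6,"y":11.7,"z":0,"ax":0,"ay":0,"az":-5.94,"gripper":1},{"x":13.3,"y":13,"z":0,"ax":0,"ay":0,"az":-5.94,"gripper":1},{"x":11.8,"y":14.4,"z":0,"ax":0,"ay":0,"az":-5.94,"gripper":1}]'

```text
clock: 8.0
position: [0.5175, 0.3611, 0.1032]
ee_rot: [0.073, 0.997, -0.0, -0.0]
ft_force: [0.9, 0.7, 0.1]
grip_width: 0.256
grasp_force: 24.1
```

Emit:
apply_moves --rows '[{"x":0,"y":0,"z":0,"ax":0,"ay":0,"az":0,"gripper":1},{"x":0,"y":0,"z":0,"ax":0,"ay":0,"az":0,"gripper":1},{"x":0,"y":0,"z":0,"ax":0,"ay":0,"az":0,"gripper":1}]'

```text
clock: 8.25
position: [0.5186, 0.3595, 0.1032]
ee_rot: [0.077, 0.997, -0.0, -0.0]
ft_force: [0.0, 0.0, -1.1]
grip_width: 0.252
grasp_force: 24.1
```

```bash
python3 go.py .5206 .3612 .03 81.3; python3 - <<'E'
from workcell import camera
import cv2,numpy as np
c=camera("wrist");np.savez("w3.npz",fish=1,**c);cv2.imwrite("pics/w3.png",cv2.resize(c["color"][:,:,::-1],(800,600)))
E
```

```text
pos [0.5186 0.3595 0.1032] ang 81.1 q [-0.73  0.45  0.06  1.61 -0.03  1.09  0.76] F [ 0.   0.  -1.1] t 8.25 w 0.2523679247757228 24.089544501621276
total mm in tool [-1.8  2.1 73.2] turn [-0.   0.  -0.2] n 2
[-0.9  1.  36.6] [-0.9  1.  36.6] per-row turn [-0.02  0.   -0.08]
```

View pics/w3.png

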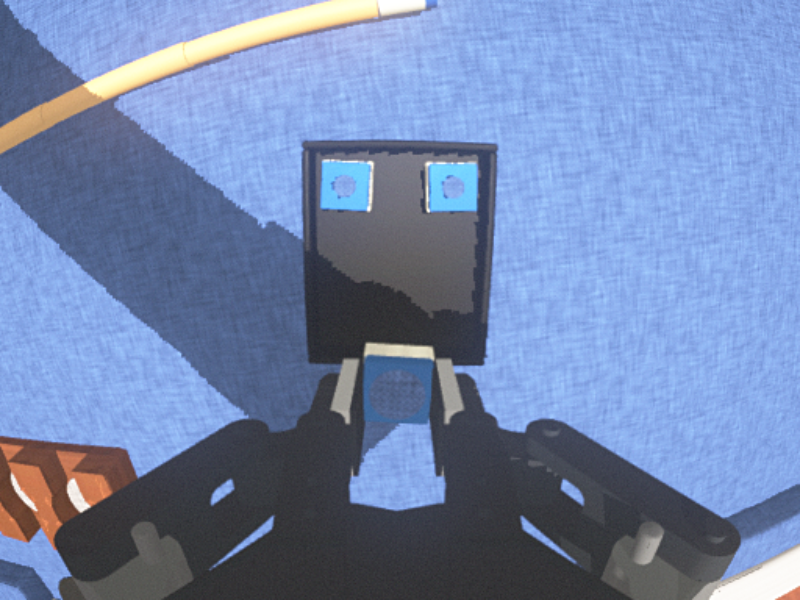

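The chalk is held at (398,385). The dish rim corners are at (303,143), (497,147), (484,364) and (310,362), and the fresh chalks are at (346,186) and (452,186).

```bash
python3 - <<'E'
from h import *
c=load("w3.npz");k=.64
P=[plane(c,u*k,v*k,.022) for u,v in((303,143),(497,147),(484,364),(310,362))]
print(np.round(P,4),np.mean(P,0).round(4));a=(P[2]+P[3]-P[0]-P[1])/2;print(a,np.linalg.norm(a[:2]),np.degrees(np.arctan2(a[1],a[0])));print((np.mean(P,0)+a/np.linalg.norm(a)*.028).round(4))
for u,v in((346,186),(452,186)):print(plane(c,u*k,v*k,.026).round(4))
E
```

```text
[[0.429  0.3295 0.022 ]
 [0.4444 0.4169 0.022 ]
 [0.5498 0.3989 0.022 ]
 [0.5351 0.3117 0.022 ]] [0.4896 0.3643 0.022 ]
[ 1.05796117e-01 -1.79233716e-02  1.38777878e-17] 0.10730361383415302 -9.61542477888389
[0.5172 0.3596 0.022 ]
[0.4521 0.3462 0.026 ]
[0.4594 0.3932 0.026 ]
```

Emit:
apply_moves --rows '[{"x":0,"y":0,"z":25,"ax":0,"ay":0,"az":0,"gripper":1},{"x":0,"y":0,"z":25,"ax":0,"ay":0,"az":0,"gripper":1},{"x":0,"y":0,"z":16,"ax":0,"ay":0,"az":0,"gripper":1},{"x":0,"y":0,"z":8,"ax":0,"ay":0,"az":0,"gripper":1},{"x":0,"y":0,"z":3,"ax":0,"ay":0,"az":0,"gripper":1}]'

```text
clock: 8.72
position: [0.5181, 0.3591, 0.025]
ee_rot: [0.077, 0.997, -0.001, -0.001]
ft_force: [-0.9, -0.2, 0.5]
grip_width: 0.258
grasp_force: 24.1
```

Emit:
apply_moves --rows '[{"x":0,"y":0,"z":2,"ax":0,"ay":0,"az":0,"gripper":1},{"x":0,"y":0,"z":1.5,"ax":0,"ay":0,"az":0,"gripper":1},{"x":0,"y":0,"z":1,"ax":0,"ay":0,"az":0,"gripper":1},{"x":0,"y":0,"z":1,"ax":0,"ay":0,"az":0,"gripper":1},{"x":0,"y":0,"z":0,"ax":0,"ay":0,"az":0,"gripper":1}]'

```text
clock: 9.13
position: [0.5185, 0.3608, 0.0214]
ee_rot: [0.076, 0.997, 0.0, 0.0]
ft_force: [0.2, 0.4, 0.8]
grip_width: 0.26
grasp_force: 24.1
```

Emit:
apply_moves --rows '[{"x":0,"y":0,"z":1,"ax":0,"ay":0,"az":0,"gripper":1},{"x":0,"y":0,"z":0.7,"ax":0,"ay":0,"az":0,"gripper":1},{"x":0,"y":0,"z":0,"ax":0,"ay":0,"az":0,"gripper":1}]'

```text
clock: 9.38
position: [0.5182, 0.3605, 0.0192]
ee_rot: [0.076, 0.997, -0.0, -0.0]
ft_force: [0.7, 0.5, 0.5]
grip_width: 0.254
grasp_force: 24.1
```

Emit:
apply_moves --rows '[{"x":0,"y":0,"z":0.5,"ax":0,"ay":0,"az":0,"gripper":1},{"x":0,"y":0,"z":0,"ax":0,"ay":0,"az":0,"gripper":1}]'

```text
clock: 9.55
position: [0.5183, 0.3606, 0.0189]
ee_rot: [0.076, 0.997, 0.0, 0.0]
ft_force: [0.1, 0.1, 1.8]
grip_width: 0.254
grasp_force: 24.3
```

Emit:
apply_moves --rows '[{"x":0,"y":0,"z":0,"ax":0,"ay":0,"az":0,"gripper":0.68},{"x":0,"y":0,"z":0,"ax":0,"ay":0,"az":0,"gripper":0.6},{"x":0,"y":0,"z":0,"ax":0,"ay":0,"az":0,"gripper":0.6}]'

```text
clock: 9.8
position: [0.5182, 0.3606, 0.0187]
ee_rot: [0.076, 0.997, 0.0, 0.0]
ft_force: [0.3, -0.7, -0.1]
grip_width: 0.4
grasp_force: 0.0
```

Emit:
apply_moves --rows '[{"x":0,"y":0,"z":-10,"ax":0,"ay":0,"az":0,"gripper":0.6},{"x":0,"y":0,"z":-30,"ax":0,"ay":0,"az":0,"gripper":0.6},{"x":0,"y":0,"z":-40,"ax":0,"ay":0,"az":0,"gripper":0.6},{"x":0,"y":0,"z":-40,"ax":0,"ay":0,"az":0,"gripper":0},{"x":0,"y":0,"z":-20,"ax":0,"ay":0,"az":0,"gripper":0}]'

```text
clock: 10.22
position: [0.5197, 0.3615, 0.1649]
ee_rot: [0.076, 0.997, 0.002, 0.002]
ft_force: [1.2, -0.5, -0.1]
grip_width: 0.671
grasp_force: 0.0
```

```bash
python3 go.py .450 -.0017 .15 89 ; python3 - <<'E'
from workcell import camera
from h import *
c=camera("side");im=cv2.cvtColor(c["color"],cv2.COLOR_RGB2HSV)
roi=im[285:345,200:270];b=np.uint8((roi[...,0]>95)&(roi[...,0]<125)&(roi[...,1]>100)&(roi[...,2]>120))*255
cs,_=cv2.findContours(b,0,2)
for q in cs:
    if 8<cv2.contourArea(q)<400:
        (u,v)=cv2.minAreaRect(q)[0];print(cv2.contourArea(q),plane(c,u+200,v+285,.019).round(3))
E
```

```text
pos [0.5197 0.3615 0.1649] ang 81.3 q [-0.73  0.39  0.07  1.55 -0.03  1.2   0.76] F [ 1.2 -0.5 -0.1] t 10.2167 w 0.6707242657317954 0.0
total mm in tool [  13.8 -369.7   13.1] turn [ 0.3  0.3 -7.7] n 10
[  1.4 -37.    1.3] [  1.9 -36.9   1.3] [  2.4 -36.9   1.3] [  2.9 -36.9   1.4] [  3.4 -36.8   1.4] [  3.9 -36.8   1.4] [  4.4 -36.7   1.4] [  4.9 -36.7   1.4] [  5.3 -36.6   1.5] [  5.8 -36.5   1.5] per-row turn [ 0.03  0.03 -0.77]
95.5 [0.461 0.391 0.019]
8.5 [0.554 0.389 0.019]
58.0 [0.51  0.364 0.019]
81.5 [0.453 0.341 0.019]
```

Emit:
apply_moves --rows '[{"x":1.5,"y":-37,"z":2,"ax":0,"ay":0,"az":-0.95,"gripper":0},{"x":2,"y":-37,"z":2,"ax":0,"ay":0,"az":-0.95,"gripper":0},{"x":2.5,"y":-37,"z":2,"ax":0,"ay":0,"az":-0.95,"gripper":0},{"x":3,"y":-37,"z":2,"ax":0,"ay":0,"az":-0.95,"gripper":0},{"x":3.5,"y":-37,"z":2,"ax":0,"ay":0,"az":-0.95,"gripper":0}]'

```text
clock: 10.68
position: [0.4833, 0.1767, 0.1493]
ee_rot: [0.034, 0.999, 0.0, 0.0]
ft_force: [1.1, 0.0, -0.0]
grip_width: 0.996
grasp_force: 0.0
```

Emit:
apply_moves --rows '[{"x":4,"y":-37,"z":2,"ax":0,"ay":0,"az":-0.95,"gripper":0},{"x":4.5,"y":-37,"z":2,"ax":0,"ay":0,"az":-0.95,"gripper":0},{"x":5,"y":-35,"z":2,"ax":0,"ay":0,"az":-0.95,"gripper":0},{"x":5,"y":-30,"z":0,"ax":0,"ay":0,"az":-0.95,"gripper":0},{"x":5,"y":-15,"z":0,"ax":0,"ay":0,"az":-0.95,"gripper":0}]'

```text
clock: 11.1
position: [0.4533, 0.0214, 0.1432]
ee_rot: [-0.005, 1.0, -0.0, 0.0]
ft_force: [0.2, -0.2, -0.2]
grip_width: 1.0
grasp_force: 0.0
```

Emit:
apply_moves --rows '[{"x":0,"y":0,"z":0,"ax":0,"ay":0,"az":0,"gripper":0},{"x":0,"y":0,"z":0,"ax":0,"ay":0,"az":0,"gripper":0}]'

```text
clock: 11.27
position: [0.4541, 0.0249, 0.1433]
ee_rot: [-0.006, 1.0, 0.0, 0.0]
ft_force: [-0.1, 1.4, -0.1]
grip_width: 0.994
grasp_force: 0.0
```

```bash
python3 go.py .450 -.0017 .10 91 ; python3 - <<'E'
from workcell import camera
from h import *
c=camera("wrist");np.savez("w4.npz",fish=1,**c);cv2.imwrite("pics/w4.png",cv2.resize(c["color"][:,:,::-1],(800,600)))
E
```

```text
pos [0.4541 0.0249 0.1433] ang 90.7 q [-0.39  0.04  0.24  2.03 -0.01  1.08  1.44] F [-0.1  1.4 -0.1] t 11.2667 w 0.9939580018116857 0.0
total mm in tool [  4.4 -26.6  43.3] turn [ 0.   0.1 -0.3] n 2
[  2.2 -13.3  21.6] [  2.2 -13.3  21.7] per-row turn [ 0.02  0.03 -0.16]
```

View pics/w4.png

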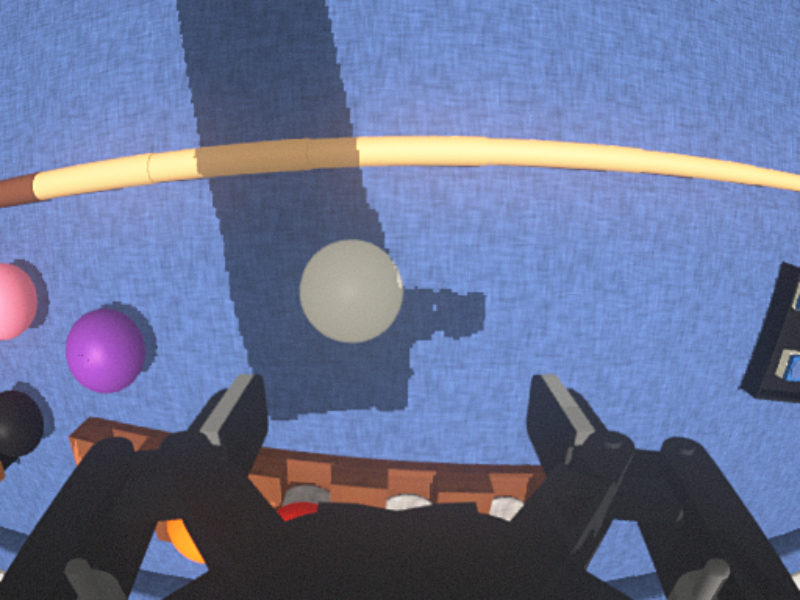

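The white ball is at (351,291) and the shaft runs along about (351,152). Purple is at (105,350) and pink at (5,300). I'll measure both gaps to settle the choice.

```bash
python3 - <<'E'
from h import *
c=load("w4.npz");k=.64
print("white",plane(c,351*k,291*k,.0286).round(4),"purple",plane(c,105*k,350*k,.0286).round(4),"pink",plane(c,-2*k,301*k,.0286).round(4))
s=np.array([plane(c,u*k,v*k,.009) for u,v in((20,187),(95,174),(250,158),(351,151),(480,151),(640,161),(780,179))])
print(s.round(4));print(np.polyfit(s[:,1],s[:,0],1))
E
```

```text
white [ 0.45   -0.0008  0.0286] purple [ 0.492  -0.1698  0.0286] pink [ 0.4592 -0.2732  0.0286]
[[ 0.3782 -0.2503  0.009 ]
 [ 0.3767 -0.1745  0.009 ]
 [ 0.3754 -0.0619  0.009 ]
 [ 0.3732 -0.0023  0.009 ]
 [ 0.3717  0.071   0.009 ]
 [ 0.3692  0.1744  0.009 ]
 [ 0.3651  0.3053  0.009 ]]
[-0.02337901  0.37298845]
```

White sits 77 mm from the shaft axis and pink 80 mm. Pink and purple cluster near the brush, as lookalikes of the black ball, so white is the ball beside the shaft. I'm grasping it along the shaft direction.

Emit:
apply_moves --rows '[{"x":2,"y":-10,"z":10,"ax":0,"ay":0,"az":-0.3,"gripper":0},{"x":2,"y":-10,"z":15,"ax":0,"ay":0,"az":0,"gripper":0},{"x":0,"y":-6,"z":15,"ax":0,"ay":0,"az":0,"gripper":0},{"x":0,"y":0,"z":0,"ax":0,"ay":0,"az":0,"gripper":0},{"x":0,"y":0,"z":0,"ax":0,"ay":0,"az":0,"gripper":0}]'

```text
clock: 11.73
position: [0.4503, 0.0002, 0.1026]
ee_rot: [-0.01, 1.0, -0.0, -0.001]
ft_force: [-0.4, 0.0, 0.8]
grip_width: 1.003
grasp_force: 0.0
```

```bash
python3 go.py .450 -.001 .015 91.3
```

```text
pos [4.503e-01 2.000e-04 1.026e-01] ang 91.1 q [-0.35  0.08  0.26  2.08 -0.03  0.99  1.51] F [-0.4  0.   0.8] t 11.7333 w 1.003477203813081 0.0
total mm in tool [ 0.2 -1.2 87.6] turn [-0.  -0.1 -0.2] n 3
[ 0.1 -0.4 29.2] [ 0.1 -0.4 29.2] [ 0.1 -0.4 29.2] per-row turn [-0.   -0.03 -0.05]
```

Emit:
apply_moves --rows '[{"x":0,"y":-1,"z":20,"ax":0,"ay":0,"az":0,"gripper":0},{"x":0,"y":0,"z":25,"ax":0,"ay":0,"az":0,"gripper":0},{"x":0,"y":0,"z":22,"ax":0,"ay":0,"az":0,"gripper":0},{"x":0,"y":0,"z":12,"ax":0,"ay":0,"az":0,"gripper":0},{"x":0,"y":0,"z":6,"ax":0,"ay":0,"az":0,"gripper":0}]'

```text
clock: 12.15
position: [0.4504, -0.0005, 0.017]
ee_rot: [-0.01, 1.0, 0.0, -0.001]
ft_force: [-0.0, 0.1, 0.9]
grip_width: 1.0
grasp_force: 0.0
```

Emit:
apply_moves --rows '[{"x":0,"y":0,"z":2,"ax":0,"ay":0,"az":0,"gripper":0},{"x":0,"y":0,"z":0,"ax":0,"ay":0,"az":0,"gripper":0.15},{"x":0,"y":0,"z":0,"ax":0,"ay":0,"az":0,"gripper":0.25},{"x":0,"y":0,"z":0,"ax":0,"ay":0,"az":0,"gripper":0.3}]'

```text
clock: 12.48
position: [0.4513, -0.0015, 0.0167]
ee_rot: [-0.01, 1.0, 0.0, 0.001]
ft_force: [0.4, -0.1, -1.0]
grip_width: 0.697
grasp_force: 0.0
```

Emit:
apply_moves --rows '[{"x":0,"y":0,"z":0,"ax":0,"ay":0,"az":0,"gripper":0.33},{"x":0,"y":0,"z":0,"ax":0,"ay":0,"az":0,"gripper":0.36},{"x":0,"y":0,"z":0,"ax":0,"ay":0,"az":0,"gripper":1},{"x":0,"y":0,"z":0,"ax":0,"ay":0,"az":0,"gripper":1},{"x":0,"y":0,"z":0,"ax":0,"ay":0,"az":0,"gripper":1}]' --newtons 30

```text
clock: 12.9
position: [0.4513, -0.0016, 0.0166]
ee_rot: [-0.009, 1.0, 0.0, 0.001]
ft_force: [-0.0, 0.3, 6.2]
grip_width: 0.653
grasp_force: 30.5
```

The ball is gripped slightly above its equator (55.5 mm chord, 6 N upward). I'll regrip a little lower.

Emit:
apply_moves --rows '[{"x":0,"y":0,"z":0,"ax":0,"ay":0,"az":0,"gripper":0.3},{"x":0,"y":0,"z":0,"ax":0,"ay":0,"az":0,"gripper":0.25},{"x":0,"y":0,"z":3,"ax":0,"ay":0,"az":0,"gripper":0.25},{"x":0,"y":0,"z":2,"ax":0,"ay":0,"az":0,"gripper":0.25},{"x":0,"y":0,"z":0,"ax":0,"ay":0,"az":0,"gripper":0.25}]'

```text
clock: 13.32
position: [0.45, -0.0018, 0.0101]
ee_rot: [-0.009, 1.0, -0.0, -0.0]
ft_force: [-0.4, -0.6, 0.1]
grip_width: 0.752
grasp_force: 0.0
```

Emit:
apply_moves --rows '[{"x":0,"y":0,"z":0,"ax":0,"ay":0,"az":0,"gripper":0.3},{"x":0,"y":0,"z":0,"ax":0,"ay":0,"az":0,"gripper":0.34},{"x":0,"y":0,"z":0,"ax":0,"ay":0,"az":0,"gripper":1},{"x":0,"y":0,"z":0,"ax":0,"ay":0,"az":0,"gripper":1},{"x":0,"y":0,"z":0,"ax":0,"ay":0,"az":0,"gripper":1}]' --newtons 30

```text
clock: 13.73
position: [0.4505, -0.0017, 0.0108]
ee_rot: [-0.01, 1.0, 0.0, 0.0]
ft_force: [0.0, -0.2, 1.4]
grip_width: 0.655
grasp_force: 31.4
```

Emit:
apply_moves --rows '[{"x":0,"y":0,"z":-3,"ax":0,"ay":0,"az":0,"gripper":1},{"x":0,"y":0,"z":-6,"ax":0,"ay":0,"az":0,"gripper":1},{"x":0,"y":0,"z":-8,"ax":0,"ay":0,"az":0,"gripper":1},{"x":0,"y":0,"z":0,"ax":0,"ay":0,"az":0,"gripper":1}]' --newtons 40

```text
clock: 14.07
position: [0.4514, -0.0018, 0.0293]
ee_rot: [-0.009, 1.0, 0.0, 0.001]
ft_force: [0.4, -0.1, -1.9]
grip_width: 0.654
grasp_force: 42.6
```

```bash
python3 go.py .450 -.001 .13 91.3;python3 - <<'E'
from workcell import camera
from h import *
c=camera("side");b=c["color"];im=cv2.cvtColor(b,cv2.COLOR_RGB2HSV)[170:230,250:310]
m=np.uint8((im[...,1]<60)&(im[...,2]>130))*255
cs,_=cv2.findContours(m,0,2);q=max(cs,key=cv2.contourArea);print(cv2.boundingRect(q))
d=load("side0.npz")["color"];im=cv2.cvtColor(d,cv2.COLOR_RGB2HSV)[170:230,250:310]
m=np.uint8((im[...,1]<60)&(im[...,2]>130))*255
cs,_=cv2.findContours(m,0,2);q=max(cs,key=cv2.contourArea);print(cv2.boundingRect(q))
E
```

```text
pos [ 0.4514 -0.0018  0.0293] ang 91.1 q [-0.34  0.21  0.26  2.13 -0.07  0.81  1.56] F [ 0.4 -0.1 -1.9] t 14.0667 w 0.6537280595234991 42.62989819049835
total mm in tool [   1.2    0.8 -100.7] turn [ 0.   0.1 -0.2] n 3
[  0.4   0.3 -33.6] [  0.4   0.3 -33.6] [  0.4   0.3 -33.6] per-row turn [ 0.01  0.04 -0.08]
(30, 16, 9, 17)
(18, 19, 21, 19)
```

Emit:
apply_moves --rows '[{"x":0,"y":0,"z":-20,"ax":0,"ay":0,"az":0,"gripper":1},{"x":0,"y":0,"z":-30,"ax":0,"ay":0,"az":0,"gripper":1},{"x":0,"y":0,"z":-25,"ax":0,"ay":0,"az":0,"gripper":1},{"x":0,"y":0,"z":-10,"ax":0,"ay":0,"az":0,"gripper":1},{"x":0,"y":0,"z":0,"ax":0,"ay":0,"az":0,"gripper":1}]'

```text
clock: 14.53
position: [0.452, -0.0015, 0.1147]
ee_rot: [-0.01, 1.0, 0.001, 0.002]
ft_force: [0.4, 0.1, -2.0]
grip_width: 0.648
grasp_force: 43.1
```

```bash
sed -i 's/for s in(1,-1)/for s in((1,) if len(sys.argv)>6 else (1,-1))/' go.py; python3 go.py .634 .105 .12 -4.2 15 e
```

```text
pos [ 0.452  -0.0015  0.1147] ang 91.1 q [-0.36  0.06  0.27  2.07 -0.02  1.01  1.51] F [ 0.4  0.1 -2. ] t 14.5333 w 0.6476338794633735 43.12108039855957
total mm in tool [-184.1  103.    -4.4] turn [ 0.3  0.1 95.3] n 15
[-12.3   6.9  -0.3] [-11.4   8.2  -0.3] [-10.5   9.4  -0.3] [-9.4 10.5 -0.3] [-8.1 11.5 -0.3] [-6.8 12.3 -0.3] [-5.4 13.  -0.3] [-3.9 13.5 -0.3] [-2.4 13.9 -0.3] [-0.9 14.  -0.3] [ 0.7 14.  -0.3] [ 2.2 13.9 -0.3] [ 3.8 13.6 -0.3] [ 5.2 13.1 -0.3] [ 6.6 12.4 -0.3] per-row turn [0.02 0.01 6.35]
```

Emit:
apply_moves --rows '[{"x":-12.3,"y":6.9,"z":0,"ax":0,"ay":0,"az":6.35,"gripper":1},{"x":-11.4,"y":8.2,"z":0,"ax":0,"ay":0,"az":6.35,"gripper":1},{"x":-10.5,"y":9.4,"z":0,"ax":0,"ay":0,"az":6.35,"gripper":1},{"x":-9.4,"y":10.5,"z":0,"ax":0,"ay":0,"az":6.35,"gripper":1},{"x":-8.1,"y":11.5,"z":0,"ax":0,"ay":0,"az":6.35,"gripper":1}]'

```text
clock: 14.95
position: [0.5109, 0.034, 0.1107]
ee_rot: [0.267, 0.964, -0.001, -0.001]
ft_force: [-0.5, 0.8, -1.3]
grip_width: 0.652
grasp_force: 43.1
```

Emit:
apply_moves --rows '[{"x":-6.8,"y":12.3,"z":0,"ax":0,"ay":0,"az":6.35,"gripper":1},{"x":-5.4,"y":13,"z":0,"ax":0,"ay":0,"az":6.35,"gripper":1},{"x":-3.9,"y":13.5,"z":0,"ax":0,"ay":0,"az":6.35,"gripper":1},{"x":-2.4,"y":13.9,"z":0,"ax":0,"ay":0,"az":6.35,"gripper":1},{"x":-0.9,"y":14,"z":0,"ax":0,"ay":0,"az":6.35,"gripper":1}]'

```text
clock: 15.37
position: [0.5715, 0.0696, 0.1103]
ee_rot: [0.52, 0.854, -0.001, -0.001]
ft_force: [0.5, -0.8, -1.6]
grip_width: 0.654
grasp_force: 43.1
```

Emit:
apply_moves --rows '[{"x":0.7,"y":14,"z":0,"ax":0,"ay":0,"az":6.35,"gripper":1},{"x":2.2,"y":13.9,"z":0,"ax":0,"ay":0,"az":6.35,"gripper":1},{"x":3.8,"y":13.6,"z":0,"ax":0,"ay":0,"az":6.35,"gripper":1},{"x":5.2,"y":13,"z":0,"ax":0,"ay":0,"az":6.35,"gripper":1},{"x":6.6,"y":12.4,"z":0,"ax":0,"ay":0,"az":6.35,"gripper":1}]'

```text
clock: 15.78
position: [0.6322, 0.1051, 0.1101]
ee_rot: [0.734, 0.679, -0.001, -0.0]
ft_force: [1.1, 0.1, -0.8]
grip_width: 0.654
grasp_force: 43.1
```

Emit:
apply_moves --rows '[{"x":0,"y":0,"z":0,"ax":0,"ay":0,"az":0,"gripper":1},{"x":0,"y":0,"z":0,"ax":0,"ay":0,"az":0,"gripper":1},{"x":0,"y":0,"z":0,"ax":0,"ay":0,"az":0,"gripper":1}]'

```text
clock: 16.03
position: [0.6315, 0.1042, 0.1111]
ee_rot: [0.732, 0.682, -0.001, -0.0]
ft_force: [-0.4, 0.3, -1.6]
grip_width: 0.647
grasp_force: 43.2
```

```bash
python3 go.py .6344 .105 .0305 -4.2; python3 - <<'E'
from workcell import camera
from h import *
c=camera("wrist");np.savez("w5.npz",fish=1,**c);b=cv2.cvtColor(c["color"],cv2.COLOR_RGB2GRAY);cv2.imwrite("pics/w5.png",cv2.resize(c["color"][:,:,::-1],(800,600)))
E
```

```text
pos [0.6315 0.1042 0.1111] ang -4.0 q [-0.56  0.49  0.43  1.59 -0.22  1.12 -0.15] F [-0.4  0.3 -1.6] t 16.0333 w 0.6466654016344563 43.165231347084045
total mm in tool [ 1.1  3.  80.6] turn [-0.1  0.1  0.2] n 3
[ 0.4  1.  26.9] [ 0.4  1.  26.9] [ 0.3  1.  26.9] per-row turn [-0.04  0.02  0.06]
```

View pics/w5.png

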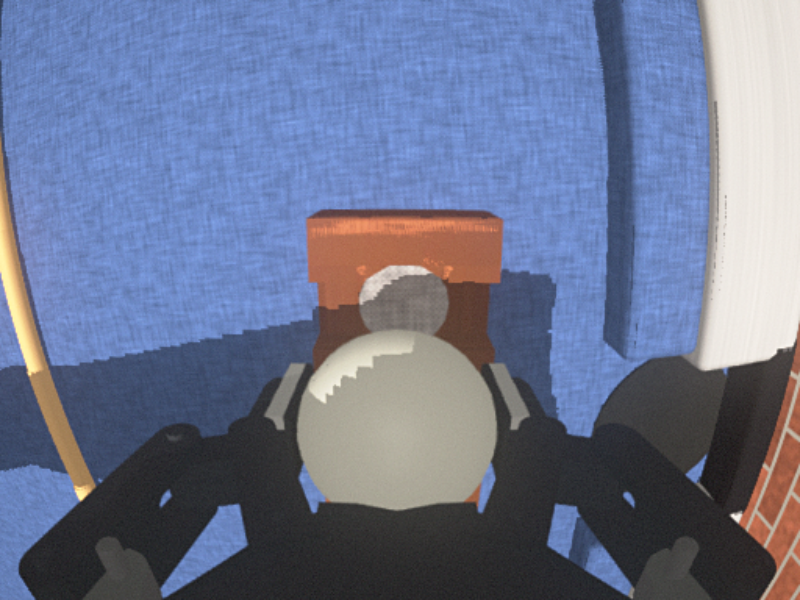

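The white ball is held between the pads at about (397,430), and the empty pad of the end well is at (404,302).

```bash
python3 - <<'E'
from h import *
c=load("w5.npz");k=.64
for v in(422,430):print("ball",plane(c,397*k,v*k,.1289).round(4))
print("pad",plane(c,404*k,302*k,.014).round(4))
E
```

```text
ball [0.6313 0.1055 0.1289]
ball [0.6311 0.1027 0.1289]
pad [0.6347 0.1061 0.014 ]
```

Emit:
apply_moves --rows '[{"x":0.5,"y":1.5,"z":15,"ax":0,"ay":0,"az":0,"gripper":1},{"x":0.5,"y":1.5,"z":22,"ax":0,"ay":0,"az":0,"gripper":1},{"x":0,"y":0,"z":18,"ax":0,"ay":0,"az":0,"gripper":1},{"x":0,"y":0,"z":10,"ax":0,"ay":0,"az":0,"gripper":1},{"x":0,"y":0,"z":5,"ax":0,"ay":0,"az":0,"gripper":1}]'

```text
clock: 16.5
position: [0.6342, 0.1051, 0.041]
ee_rot: [0.732, 0.681, -0.001, -0.001]
ft_force: [0.3, -1.1, -1.4]
grip_width: 0.65
grasp_force: 43.2
```

Emit:
apply_moves --rows '[{"x":0,"y":0,"z":3,"ax":0,"ay":0,"az":0,"gripper":1},{"x":0,"y":0,"z":2,"ax":0,"ay":0,"az":0,"gripper":1},{"x":0,"y":0,"z":0,"ax":0,"ay":0,"az":0,"gripper":1},{"x":0,"y":0,"z":0,"ax":0,"ay":0,"az":0,"gripper":1}]'

```text
clock: 16.83
position: [0.636, 0.1057, 0.0386]
ee_rot: [0.732, 0.681, 0.001, 0.0]
ft_force: [-0.0, 1.1, -2.1]
grip_width: 0.652
grasp_force: 43.2
```

```bash
python3 go.py .6345 .105 .0301 -4.2
```

```text
pos [0.636  0.1057 0.0386] ang -4.2 q [-0.54  0.58  0.4   1.62 -0.26  0.99 -0.13] F [-0.   1.1 -2.1] t 16.8333 w 0.651771412347747 43.169183135032654
total mm in tool [-0.8 -1.5  8.4] turn [ 0.1 -0.   0. ] n 1
```

Emit:
apply_moves --rows '[{"x":-0.5,"y":-1.2,"z":3,"ax":0,"ay":0,"az":0,"gripper":1},{"x":0,"y":0,"z":2,"ax":0,"ay":0,"az":0,"gripper":1},{"x":0,"y":0,"z":1,"ax":0,"ay":0,"az":0,"gripper":1},{"x":0,"y":0,"z":0.5,"ax":0,"ay":0,"az":0,"gripper":1},{"x":0,"y":0,"z":0,"ax":0,"ay":0,"az":0,"gripper":1}]'

```text
clock: 17.25
position: [0.6343, 0.1054, 0.0311]
ee_rot: [0.732, 0.681, 0.0, -0.0]
ft_force: [-0.3, 0.2, -1.4]
grip_width: 0.651
grasp_force: 43.2
```

Emit:
apply_moves --rows '[{"x":0,"y":0,"z":0.5,"ax":0,"ay":0,"az":0,"gripper":1},{"x":0,"y":0,"z":0.5,"ax":0,"ay":0,"az":0,"gripper":1},{"x":0,"y":0,"z":0,"ax":0,"ay":0,"az":0,"gripper":1}]'

```text
clock: 17.5
position: [0.6346, 0.1055, 0.0304]
ee_rot: [0.732, 0.681, 0.0, 0.0]
ft_force: [0.1, 0.4, 0.7]
grip_width: 0.652
grasp_force: 43.2
```

Emit:
apply_moves --rows '[{"x":0,"y":0,"z":0.5,"ax":0,"ay":0,"az":0,"gripper":1},{"x":0,"y":0,"z":0,"ax":0,"ay":0,"az":0,"gripper":1}]'

```text
clock: 17.67
position: [0.6346, 0.1056, 0.03]
ee_rot: [0.732, 0.681, 0.0, 0.0]
ft_force: [0.5, 0.5, 0.5]
grip_width: 0.65
grasp_force: 43.3
```

Emit:
apply_moves --rows '[{"x":0,"y":0,"z":0.3,"ax":0,"ay":0,"az":0,"gripper":1},{"x":0,"y":0,"z":0,"ax":0,"ay":0,"az":0,"gripper":1}]'

```text
clock: 17.83
position: [0.6347, 0.1056, 0.0298]
ee_rot: [0.732, 0.681, 0.0, 0.0]
ft_force: [0.9, 2.6, 2.7]
grip_width: 0.65
grasp_force: 43.4
```

Emit:
apply_moves --rows '[{"x":0,"y":0,"z":0.4,"ax":0,"ay":0,"az":0,"gripper":1},{"x":0,"y":0,"z":0,"ax":0,"ay":0,"az":0,"gripper":1}]' --newtons 20

```text
clock: 18.0
position: [0.6347, 0.1056, 0.0295]
ee_rot: [0.732, 0.681, 0.001, 0.0]
ft_force: [0.4, 2.2, 5.0]
grip_width: 0.651
grasp_force: 43.6
```

Emit:
apply_moves --rows '[{"x":0,"y":0,"z":0,"ax":0,"ay":0,"az":0,"gripper":0.32},{"x":0,"y":0,"z":0,"ax":0,"ay":0,"az":0,"gripper":0.25},{"x":0,"y":0,"z":0,"ax":0,"ay":0,"az":0,"gripper":0.1},{"x":0,"y":0,"z":0,"ax":0,"ay":0,"az":0,"gripper":0},{"x":0,"y":0,"z":0,"ax":0,"ay":0,"az":0,"gripper":0}]'

```text
clock: 18.42
position: [0.6341, 0.105, 0.0288]
ee_rot: [0.732, 0.681, -0.0, -0.0]
ft_force: [-0.1, 0.4, -0.7]
grip_width: 0.999
grasp_force: 0.0
```

Emit:
apply_moves --rows '[{"x":0,"y":0,"z":-10,"ax":0,"ay":0,"az":0,"gripper":0},{"x":0,"y":0,"z":-30,"ax":0,"ay":0,"az":0,"gripper":0},{"x":0,"y":0,"z":-40,"ax":0,"ay":0,"az":0,"gripper":0},{"x":0,"y":0,"z":-40,"ax":0,"ay":0,"az":0,"gripper":0},{"x":0,"y":0,"z":-10,"ax":0,"ay":0,"az":0,"gripper":0}]'

```text
clock: 18.83
position: [0.6371, 0.1052, 0.1667]
ee_rot: [0.733, 0.681, 0.004, 0.002]
ft_force: [1.3, 0.6, 0.4]
grip_width: 1.0
grasp_force: 0.0
```

```bash
python3 go.py .567 -.297 .17 -4.2; python3 - <<'E'
from workcell import camera
from h import *
r=[]
for n,(x0,x1,y0,y1) in(("scene",(200,270,225,290)),("side",(180,240,180,235))):
    c=camera(n);im=cv2.cvtColor(c["color"],cv2.COLOR_RGB2HSV)[y0:y1,x0:x1]
    cv2.imwrite(f"pics/chk_{n}.png",cv2.resize(c["color"][y0-60:y1+20,x0-60:x1+60,::-1],None,fx=3,fy=3))
    m=np.uint8((im[...,1]<60)&(im[...,2]>90))*255
    cs,_=cv2.findContours(m,0,2);q=max(cs,key=cv2.contourArea);(u,v),rad=cv2.minEnclosingCircle(q);print(n,u+x0,v+y0,rad,cv2.contourArea(q));r.append(ray(c,u+x0,v+y0))
print(tri(r).round(4))
E
```

```text
pos [0.6371 0.1052 0.1667] ang -4.2 q [-0.57  0.44  0.44  1.53 -0.2   1.21 -0.17] F [1.3 0.6 0.4] t 18.8333 w 1.0000734388585746 0.0
total mm in tool [-406.2  -40.4   -4.8] turn [ 0.5 -0.2  0. ] n 11
[-36.9  -3.7  -0.4] [-36.9  -3.7  -0.4] [-36.9  -3.7  -0.4] [-36.9  -3.7  -0.4] [-36.9  -3.7  -0.4] [-36.9  -3.7  -0.4] [-36.9  -3.7  -0.4] [-36.9  -3.7  -0.3] [-36.9  -3.7  -0.3] [-36.9  -3.7  -0.3] [-36.9  -3.7  -0.3] per-row turn [ 0.04 -0.02  0.  ]
scene 232.38086700439453 260.65523529052734 13.099154472351074 479.5
side 208.0 208.0 15.652576446533203 393.5
[0.6295 0.0994 0.0467]
```

White is seated. Next I'll look at the black ball from near (0.567, -0.33).

Emit:
apply_moves --rows '[{"x":-38,"y":-3.7,"z":0,"ax":0,"ay":0,"az":0,"gripper":0},{"x":-40,"y":-3.7,"z":0,"ax":0,"ay":0,"az":0,"gripper":0},{"x":-40,"y":-3.7,"z":0,"ax":0,"ay":0,"az":0,"gripper":0},{"x":-40,"y":-3.7,"z":0,"ax":0,"ay":0,"az":0,"gripper":0},{"x":-40,"y":-3.7,"z":0,"ax":0,"ay":0,"az":0,"gripper":0}]'

```text
clock: 19.35
position: [0.6004, -0.0925, 0.1585]
ee_rot: [0.732, 0.681, -0.0, -0.0]
ft_force: [1.5, -0.5, 0.2]
grip_width: 1.003
grasp_force: 0.0
```

Emit:
apply_moves --rows '[{"x":-40,"y":-3.7,"z":0,"ax":0,"ay":0,"az":0,"gripper":0},{"x":-40,"y":-3.7,"z":0,"ax":0,"ay":0,"az":0,"gripper":0},{"x":-40,"y":-3.7,"z":0,"ax":0,"ay":0,"az":0,"gripper":0},{"x":-40,"y":-3.7,"z":0,"ax":0,"ay":0,"az":0,"gripper":0},{"x":-40,"y":-3.7,"z":0,"ax":0,"ay":0,"az":0,"gripper":0}]'

```text
clock: 19.77
position: [0.5675, -0.2906, 0.1584]
ee_rot: [0.732, 0.681, -0.0, -0.001]
ft_force: [1.0, 0.4, 0.4]
grip_width: 1.002
grasp_force: 0.0
```

Emit:
apply_moves --rows '[{"x":-25,"y":-2,"z":0,"ax":0,"ay":0,"az":0,"gripper":0},{"x":-10,"y":0,"z":0,"ax":0,"ay":0,"az":0,"gripper":0},{"x":0,"y":0,"z":0,"ax":0,"ay":0,"az":0,"gripper":0},{"x":0,"y":0,"z":0,"ax":0,"ay":0,"az":0,"gripper":0}]'

```text
clock: 20.1
position: [0.5641, -0.3228, 0.1583]
ee_rot: [0.732, 0.681, 0.0, -0.001]
ft_force: [0.5, 0.5, 0.1]
grip_width: 0.994
grasp_force: 0.0
```

```bash
python3 go.py .567 -.297 .10 -4.5; python3 - <<'E'
from workcell import camera
from h import *
c=camera("wrist");np.savez("w6.npz",fish=1,**c);cv2.imwrite("pics/w6.png",cv2.resize(c["color"][:,:,::-1],(800,600)))
E
```

```text
pos [ 0.5641 -0.3228  0.1583] ang -4.2 q [ 0.02  0.49  0.58  1.52 -0.28  1.22  0.57] F [0.5 0.5 0.1] t 20.1 w 0.9936048779103686 0.0
total mm in tool [25.9  1.1 58.3] turn [-0.1 -0.1  0.3] n 2
[12.9  0.6 29.2] [13.   0.5 29.2] per-row turn [-0.03 -0.03  0.17]
```

View pics/w6.png

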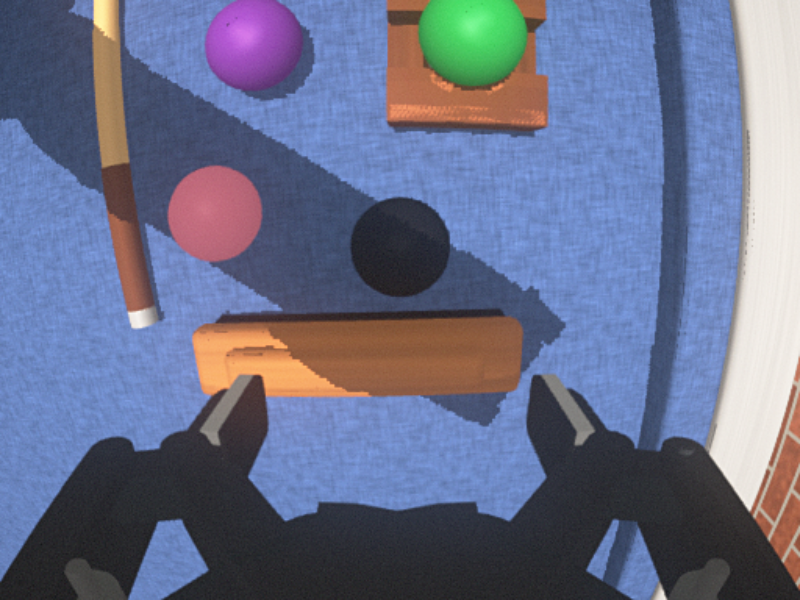

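The black ball is at (400,247), not touching the brush, whose near edge is at about v=316. Pink is at (215,213) near the shaft's butt. I'll measure both.

```bash
python3 - <<'E'
from h import *
c=load("w6.npz");k=.64
for n,u,v,z in(("black",400,247,.0286),("pink",215,213,.0286),("purple",254,43,.0286),("shaft1",117,165,.010),("shaft2",127,220,.010),("shaft3",143,316,.0105),("brushL",193,328,.059),("brushR",522,318,.059),("brushbottomL",225,315,.0),("brushbR",500,312,0)):
    print(n,plane(c,u*k,v*k,z).round(4))
E
```

```text
black [ 0.5671 -0.2977  0.0286]
pink [ 0.4594 -0.2676  0.0286]
purple [ 0.4926 -0.17    0.0286]
shaft1 [ 0.3809 -0.226   0.01  ]
shaft2 [ 0.3835 -0.2646  0.01  ]
shaft3 [ 0.3824 -0.3332  0.0105]
brushL [ 0.4471 -0.3282  0.059 ]
brushR [ 0.6302 -0.335   0.059 ]
brushbottomL [ 0.4431 -0.3397  0.    ]
brushbR [ 0.6304 -0.3508  0.    ]
```

Emit:
apply_moves --rows '[{"x":12,"y":0.5,"z":15,"ax":0,"ay":0,"az":0,"gripper":0},{"x":9,"y":0.5,"z":25,"ax":0,"ay":0,"az":0,"gripper":0},{"x":4,"y":0,"z":18,"ax":0,"ay":0,"az":0,"gripper":0},{"x":0,"y":0,"z":0,"ax":0,"ay":0,"az":0,"gripper":0},{"x":0,"y":0,"z":0,"ax":0,"ay":0,"az":0,"gripper":0}]'

```text
clock: 20.57
position: [0.5672, -0.2966, 0.1006]
ee_rot: [0.731, 0.682, -0.0, -0.001]
ft_force: [0.9, 0.1, 0.5]
grip_width: 1.003
grasp_force: 0.0
```

```bash
python3 go.py .5672 -.2977 .011 -4.2
```

```text
pos [ 0.5672 -0.2966  0.1006] ang -4.0 q [-0.    0.52  0.55  1.6  -0.3   1.11  0.56] F [0.9 0.1 0.5] t 20.5667 w 1.0031176166099673 0.0
total mm in tool [-1.2  0.2 89.5] turn [-0.1 -0.1  0.2] n 3
[-0.4  0.1 29.8] [-0.4  0.1 29.9] [-0.4  0.1 29.9] per-row turn [-0.03 -0.02  0.07]
```

Emit:
apply_moves --rows '[{"x":-1,"y":0,"z":20,"ax":0,"ay":0,"az":0,"gripper":0},{"x":0,"y":0,"z":25,"ax":0,"ay":0,"az":0,"gripper":0},{"x":0,"y":0,"z":22,"ax":0,"ay":0,"az":0,"gripper":0},{"x":0,"y":0,"z":12,"ax":0,"ay":0,"az":0,"gripper":0},{"x":0,"y":0,"z":6,"ax":0,"ay":0,"az":0,"gripper":0}]'

```text
clock: 20.98
position: [0.5667, -0.2996, 0.0155]
ee_rot: [0.732, 0.681, -0.0, -0.0]
ft_force: [-0.5, -0.4, 1.0]
grip_width: 0.994
grasp_force: 0.0
```

Emit:
apply_moves --rows '[{"x":0,"y":0,"z":3,"ax":0,"ay":0,"az":0,"gripper":0},{"x":0,"y":0,"z":1,"ax":0,"ay":0,"az":0,"gripper":0.15},{"x":0,"y":0,"z":0,"ax":0,"ay":0,"az":0,"gripper":0.22},{"x":0,"y":0,"z":0,"ax":0,"ay":0,"az":0,"gripper":0.26},{"x":0,"y":0,"z":0,"ax":0,"ay":0,"az":0,"gripper":0.28}]'

```text
clock: 21.4
position: [0.5672, -0.3002, 0.0129]
ee_rot: [0.732, 0.681, 0.0, 0.001]
ft_force: [0.3, 0.4, -0.8]
grip_width: 0.723
grasp_force: 0.0
```

```bash
python3 go.py .5672 -.2977 .011 -4.2
```

```text
pos [ 0.5672 -0.3002  0.0129] ang -4.2 q [ 0.03  0.63  0.51  1.65 -0.36  0.96  0.6 ] F [ 0.3  0.4 -0.8] t 21.4 w 0.7226832125472824 0.0
total mm in tool [ 2.5 -0.2  1.9] turn [0.1 0.  0. ] n 1
```

Emit:
apply_moves --rows '[{"x":2.3,"y":0,"z":2,"ax":0,"ay":0,"az":0,"gripper":0.28},{"x":0,"y":0,"z":0,"ax":0,"ay":0,"az":0,"gripper":0.28},{"x":0,"y":0,"z":0,"ax":0,"ay":0,"az":0,"gripper":0.31},{"x":0,"y":0,"z":0,"ax":0,"ay":0,"az":0,"gripper":0.34}]'

```text
clock: 21.73
position: [0.567, -0.2975, 0.0101]
ee_rot: [0.732, 0.681, 0.0, 0.0]
ft_force: [-0.7, -0.1, 0.4]
grip_width: 0.661
grasp_force: 9.2
```

Emit:
apply_moves --rows '[{"x":0,"y":0,"z":0,"ax":0,"ay":0,"az":0,"gripper":1},{"x":0,"y":0,"z":0,"ax":0,"ay":0,"az":0,"gripper":1},{"x":0,"y":0,"z":0,"ax":0,"ay":0,"az":0,"gripper":1}]' --newtons 40

```text
clock: 21.98
position: [0.567, -0.2976, 0.0102]
ee_rot: [0.732, 0.681, 0.0, 0.0]
ft_force: [-1.5, 1.0, 4.3]
grip_width: 0.648
grasp_force: 41.6
```

Emit:
apply_moves --rows '[{"x":0,"y":0,"z":-3,"ax":0,"ay":0,"az":0,"gripper":1},{"x":0,"y":0,"z":-6,"ax":0,"ay":0,"az":0,"gripper":1},{"x":0,"y":0,"z":-8,"ax":0,"ay":0,"az":0,"gripper":1},{"x":0,"y":0,"z":0,"ax":0,"ay":0,"az":0,"gripper":1}]'

```text
clock: 22.32
position: [0.5676, -0.2982, 0.0288]
ee_rot: [0.732, 0.681, 0.0, 0.001]
ft_force: [0.8, -0.5, -1.1]
grip_width: 0.654
grasp_force: 42.6
```

Emit:
apply_moves --rows '[{"x":0,"y":0,"z":-25,"ax":0,"ay":0,"az":0,"gripper":1},{"x":0,"y":0,"z":-35,"ax":0,"ay":0,"az":0,"gripper":1},{"x":0,"y":0,"z":-30,"ax":0,"ay":0,"az":0,"gripper":1},{"x":0,"y":0,"z":-15,"ax":0,"ay":0,"az":0,"gripper":1},{"x":0,"y":0,"z":0,"ax":0,"ay":0,"az":0,"gripper":1}]'

```text
clock: 22.73
position: [0.5686, -0.2988, 0.1364]
ee_rot: [0.732, 0.681, 0.002, 0.003]
ft_force: [0.6, -0.2, -1.0]
grip_width: 0.65
grasp_force: 43.2
```

```bash
python3 go.py .6291 .0329 .13 -4.2
```

```text
pos [ 0.5686 -0.2988  0.1364] ang -4.2 q [-0.02  0.48  0.57  1.57 -0.28  1.16  0.54] F [ 0.6 -0.2 -1. ] t 22.7333 w 0.6496007826679726 43.17649483680725
total mm in tool [335.3  36.1   6. ] turn [0.4 0.1 0. ] n 9
[37.3  4.   0.7] [37.3  4.   0.7] [37.3  4.   0.7] [37.3  4.   0.7] [37.3  4.   0.7] [37.3  4.   0.7] [37.3  4.   0.7] [37.3  4.   0.7] [37.3  4.   0.7] per-row turn [0.04 0.01 0.  ]
```

Emit:
apply_moves --rows '[{"x":25,"y":3,"z":0,"ax":0,"ay":0,"az":0,"gripper":1},{"x":33,"y":3.5,"z":0,"ax":0,"ay":0,"az":0,"gripper":1},{"x":33,"y":3.5,"z":0,"ax":0,"ay":0,"az":0,"gripper":1},{"x":33,"y":3.5,"z":0,"ax":0,"ay":0,"az":0,"gripper":1},{"x":33,"y":3.5,"z":0,"ax":0,"ay":0,"az":0,"gripper":1}]'

```text
clock: 23.15
position: [0.5947, -0.1405, 0.1308]
ee_rot: [0.732, 0.681, -0.0, -0.001]
ft_force: [0.3, 0.0, -2.2]
grip_width: 0.652
grasp_force: 43.2
```

Emit:
apply_moves --rows '[{"x":33,"y":3.5,"z":0,"ax":0,"ay":0,"az":0,"gripper":1},{"x":33,"y":3.5,"z":0,"ax":0,"ay":0,"az":0,"gripper":1},{"x":33,"y":3.5,"z":0,"ax":0,"ay":0,"az":0,"gripper":1},{"x":33,"y":3.5,"z":0,"ax":0,"ay":0,"az":0,"gripper":1},{"x":27,"y":3,"z":0,"ax":0,"ay":0,"az":0,"gripper":1}]'

```text
clock: 23.57
position: [0.6233, 0.0183, 0.1307]
ee_rot: [0.732, 0.682, -0.0, -0.001]
ft_force: [0.4, 0.5, -2.3]
grip_width: 0.653
grasp_force: 43.2
```

Emit:
apply_moves --rows '[{"x":15,"y":1.5,"z":0,"ax":0,"ay":0,"az":0,"gripper":1},{"x":3,"y":0,"z":0,"ax":0,"ay":0,"az":0,"gripper":1},{"x":0,"y":0,"z":0,"ax":0,"ay":0,"az":0,"gripper":1},{"x":0,"y":0,"z":0,"ax":0,"ay":0,"az":0,"gripper":1},{"x":0,"y":0,"z":0,"ax":0,"ay":0,"az":0,"gripper":1}]'

```text
clock: 23.98
position: [0.6263, 0.0303, 0.1319]
ee_rot: [0.733, 0.68, -0.0, 0.0]
ft_force: [0.1, -0.2, -2.6]
grip_width: 0.653
grasp_force: 43.2
```

```bash
python3 go.py .6291 .0331 .0301 -4.2
```

```text
pos [0.6263 0.0303 0.1319] ang -4.3 q [-0.49  0.44  0.48  1.61 -0.22  1.14 -0.04] F [ 0.1 -0.2 -2.6] t 23.9833 w 0.65296923419896 43.177133202552795
total mm in tool [  3.1   2.6 101.8] turn [-0.   0.1 -0.1] n 3
[ 1.   0.9 33.9] [ 1.   0.9 33.9] [ 1.   0.9 33.9] per-row turn [-0.    0.02 -0.05]
```

Emit:
apply_moves --rows '[{"x":1.5,"y":1.5,"z":20,"ax":0,"ay":0,"az":0,"gripper":1},{"x":1.5,"y":1,"z":25,"ax":0,"ay":0,"az":0,"gripper":1},{"x":0,"y":0,"z":22,"ax":0,"ay":0,"az":0,"gripper":1},{"x":0,"y":0,"z":14,"ax":0,"ay":0,"az":0,"gripper":1},{"x":0,"y":0,"z":7,"ax":0,"ay":0,"az":0,"gripper":1}]'

```text
clock: 24.4
position: [0.6281, 0.0342, 0.042]
ee_rot: [0.733, 0.68, -0.001, -0.001]
ft_force: [-1.0, 0.4, -2.9]
grip_width: 0.654
grasp_force: 43.2
```

Emit:
apply_moves --rows '[{"x":0,"y":0,"z":3,"ax":0,"ay":0,"az":0,"gripper":1},{"x":0,"y":0,"z":1,"ax":0,"ay":0,"az":0,"gripper":1},{"x":0,"y":0,"z":0,"ax":0,"ay":0,"az":0,"gripper":1},{"x":0,"y":0,"z":0,"ax":0,"ay":0,"az":0,"gripper":1}]'

```text
clock: 24.73
position: [0.63, 0.0357, 0.0412]
ee_rot: [0.732, 0.681, 0.001, 0.0]
ft_force: [0.7, 0.1, -0.9]
grip_width: 0.649
grasp_force: 43.2
```

```bash
python3 go.py .6289 .0332 .0301 -4.2
```

```text
pos [0.63   0.0357 0.0412] ang -4.2 q [-0.47  0.55  0.44  1.67 -0.27  0.98 -0.  ] F [ 0.7  0.1 -0.9] t 24.7333 w 0.6492891904060061 43.21918845176697
total mm in tool [-2.6 -1.  11.1] turn [ 0.1 -0.   0. ] n 1
```

Emit:
apply_moves --rows '[{"x":-2.5,"y":-1,"z":3,"ax":0,"ay":0,"az":0,"gripper":1},{"x":0,"y":0,"z":3,"ax":0,"ay":0,"az":0,"gripper":1},{"x":0,"y":0,"z":2,"ax":0,"ay":0,"az":0,"gripper":1},{"x":0,"y":0,"z":1,"ax":0,"ay":0,"az":0,"gripper":1},{"x":0,"y":0,"z":0.5,"ax":0,"ay":0,"az":0,"gripper":1}]'

```text
clock: 25.15
position: [0.6281, 0.0334, 0.0304]
ee_rot: [0.732, 0.681, 0.0, -0.0]
ft_force: [-0.2, -0.2, -0.1]
grip_width: 0.652
grasp_force: 43.2
```

Emit:
apply_moves --rows '[{"x":0,"y":0,"z":0.5,"ax":0,"ay":0,"az":0,"gripper":1},{"x":0,"y":0,"z":0.5,"ax":0,"ay":0,"az":0,"gripper":1},{"x":0,"y":0,"z":0,"ax":0,"ay":0,"az":0,"gripper":1}]'

```text
clock: 25.4
position: [0.6285, 0.0334, 0.0298]
ee_rot: [0.732, 0.681, 0.0, 0.0]
ft_force: [0.5, -1.3, 0.7]
grip_width: 0.648
grasp_force: 43.4
```

Emit:
apply_moves --rows '[{"x":0,"y":0,"z":0.5,"ax":0,"ay":0,"az":0,"gripper":1},{"x":0,"y":0,"z":0,"ax":0,"ay":0,"az":0,"gripper":1}]'

```text
clock: 25.57
position: [0.6287, 0.0333, 0.0295]
ee_rot: [0.732, 0.681, 0.001, 0.0]
ft_force: [1.4, -0.0, 2.8]
grip_width: 0.65
grasp_force: 43.6
```

Emit:
apply_moves --rows '[{"x":0,"y":0,"z":0.4,"ax":0,"ay":0,"az":0,"gripper":1},{"x":0,"y":0,"z":0,"ax":0,"ay":0,"az":0,"gripper":1}]' --newtons 20

```text
clock: 25.73
position: [0.6287, 0.0333, 0.0292]
ee_rot: [0.732, 0.681, 0.001, 0.0]
ft_force: [1.7, -0.5, 5.4]
grip_width: 0.652
grasp_force: 43.7
```

Emit:
apply_moves --rows '[{"x":0,"y":0,"z":0,"ax":0,"ay":0,"az":0,"gripper":0.32},{"x":0,"y":0,"z":0,"ax":0,"ay":0,"az":0,"gripper":0.25},{"x":0,"y":0,"z":0,"ax":0,"ay":0,"az":0,"gripper":0.1},{"x":0,"y":0,"z":0,"ax":0,"ay":0,"az":0,"gripper":0},{"x":0,"y":0,"z":0,"ax":0,"ay":0,"az":0,"gripper":0}]'

```text
clock: 26.15
position: [0.6278, 0.0334, 0.0283]
ee_rot: [0.732, 0.681, -0.0, -0.0]
ft_force: [0.8, 0.9, -0.0]
grip_width: 1.002
grasp_force: 0.0
```

Emit:
apply_moves --rows '[{"x":0,"y":0,"z":-10,"ax":0,"ay":0,"az":0,"gripper":0},{"x":0,"y":0,"z":-30,"ax":0,"ay":0,"az":0,"gripper":0},{"x":0,"y":0,"z":-40,"ax":0,"ay":0,"az":0,"gripper":0},{"x":0,"y":0,"z":-40,"ax":0,"ay":0,"az":0,"gripper":0},{"x":0,"y":0,"z":-35,"ax":0,"ay":0,"az":0,"gripper":0}]'

```text
clock: 26.57
position: [0.6281, 0.033, 0.187]
ee_rot: [0.733, 0.681, 0.001, 0.0]
ft_force: [1.4, -0.0, -0.1]
grip_width: 0.999
grasp_force: 0.0
```

Emit:
apply_moves --rows '[{"x":0,"y":0,"z":-35,"ax":0,"ay":0,"az":0,"gripper":0},{"x":-35,"y":0,"z":-10,"ax":0,"ay":0,"az":0,"gripper":0},{"x":-35,"y":0,"z":0,"ax":0,"ay":0,"az":0,"gripper":0},{"x":0,"y":0,"z":0,"ax":0,"ay":0,"az":0,"gripper":0},{"x":0,"y":0,"z":0,"ax":0,"ay":0,"az":0,"gripper":0}]'

```text
clock: 26.98
position: [0.6226, -0.0396, 0.2298]
ee_rot: [0.734, 0.679, 0.0, 0.001]
ft_force: [0.7, 1.6, 0.6]
grip_width: 0.998
grasp_force: 0.0
```

```bash
python3 go.py .6 0 .2 -4.2; python3 - <<'E'
from workcell import camera
from h import *
c=camera("wrist");d=camera("side")
a=cv2.resize(c["color"],(400,300));b=cv2.resize(d["color"][110:350,180:340],(400,600))
o=np.zeros((600,800,3),np.uint8);o[:300,:400]=a;o[:,400:]=b;e=camera("scene")["color"];o[300:,:400]=cv2.resize(e,(400,300))
cv2.imwrite("pics/fin.png",o[:,:,::-1])
E
```

```text
pos [ 0.6226 -0.0396  0.2298] ang -4.4 q [-0.42  0.36  0.53  1.51 -0.19  1.32  0.05] F [0.7 1.6 0.6] t 26.9833 w 0.9981422410296145 0.0
total mm in tool [ 37.7 -25.6  29.7] turn [ 0.1  0.  -0.2] n 2
[ 18.9 -12.8  14.9] [ 18.9 -12.8  14.9] per-row turn [ 0.03  0.01 -0.12]
```

View pics/fin.png

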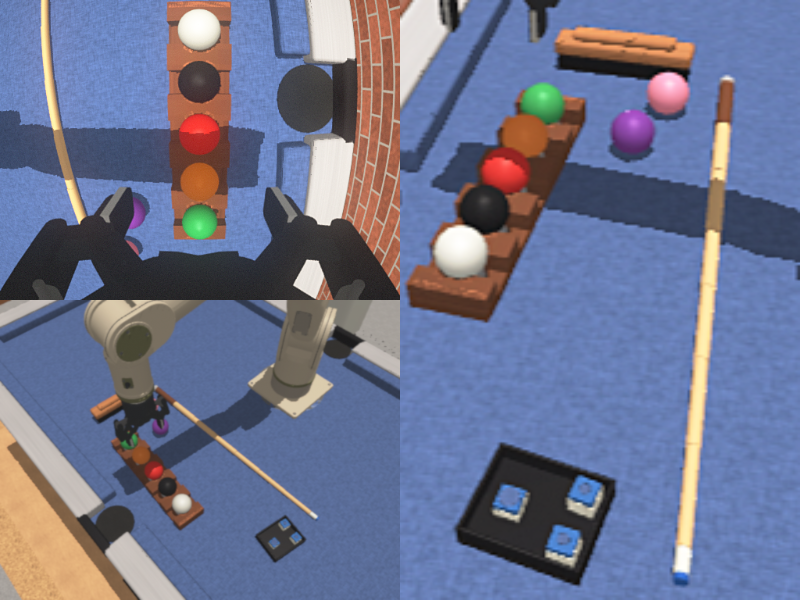

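The final views show all five balls in a row in the tray, with white at (199,29) and black at (199,81). The worn chalk lies flat in the dish's free half at (512,503), and everything else looks undisturbed.

```bash
python3 -c "
from workcell import *
print(hand_in())"
```

```text
the job is handed in; nothing more can be done
None
```

I handed in the job with both wells felt first, the worn chalk in the dish, and the white and black balls set into wells of their own. The pictures didn't fully settle which ball was `loose_ball_1`: I chose white, but pink lay about as close to the cue shaft.

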